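# Load the vaccination carry tray

## Task

Load the steel carry tray for the vaccination round: put the two small white cartons, the rubber stamp, the brown dropper bottle and the glass vial that stand loose on the couch each into the white insert whose recess has its shape and size, sitting flat on the recess floor. Small things would also drop into recesses that are too large for them, so give each thing the one that fits it closely. Keep the dropper bottle and the vial upright all the way.

Things in the scene. Friction and masses are not known exactly. Their poses are not given: they have to be found in the camera images.
- needle_carton: the longest carton: white, flat box 58 mm (its x) by 106 mm (its y) by 43 mm high; lies flat. Stands loose on the couch at the start; origin at the centre of its underside, z up.
- plaster_carton: the shorter and lower carton: white box 50 mm (its x) by 82 mm (its y) by 36 mm high; lies flat. Stands loose on the couch at the start; origin at the centre of its underside, z up.
- rubber_stamp: wooden hand stamp: foot 25 mm (its x) by 58 mm (its y) by 16 mm high, with a round turned wooden handle about 24 mm thick rising from its middle to 74 mm; stands on its foot, to be taken by the handle. Stands loose on the couch at the start; origin at the centre of its underside, z up.
- dropper_bottle: small brown round bottle with a black dropper cap: body 33 mm in diameter up to 62 mm, cap above it 24 mm, rubber teat to 102 mm; stands upright. Stands loose on the couch at the start; origin at the centre of its underside, z up.
- vaccine_vial: small clear glass vial with a flat cap: 22 mm in diameter, 47 mm high; stands upright. Stands loose on the couch at the start; origin at the centre of its underside, z up.
- insert_needle: insert with the longest rectangular recess, 118 mm (along its x) by 70 (y), 16 deep: for the needle carton, long side along x. One of five in a row in the steel tray, 88 mm apart, same yaw, any order. White block 136 (x) by 86 (y), flat deck 20 above the origin = centre of its underside (3 mm above the couch, z up); grey recess floor 4 above the origin, recess edge chamfered 3.
- insert_plaster: insert with the middle rectangular recess, 94 mm (along its x) by 62 (y), 16 deep: for the plaster carton, long side along x. White block 136 (x) by 86 (y), flat deck 20 above the origin = centre of its underside (3 mm above the couch, z up); grey recess floor 4 above the origin, recess edge chamfered 3.
- insert_stamp: insert with the small narrow rectangular recess, 70 mm (along its x) by 37 (y), 16 deep: for the stamp's foot, long side along x. White block 136 (x) by 86 (y), flat deck 20 above the origin = centre of its underside (3 mm above the couch, z up); grey recess floor 4 above the origin, recess edge chamfered 3.
- insert_dropper: insert with the wider round well, 46 mm in diameter, at its centre, inside a collar that rises to 34 above the origin: for the dropper bottle. White block 136 (x) by 86 (y), flat deck 20 above the origin = centre of its underside (3 mm above the couch, z up); grey recess floor 4 above the origin, recess edge chamfered 3.
- insert_vial: insert with the small round well, 32 mm in diameter, 16 deep, at its centre, no collar: for the vial. White block 136 (x) by 86 (y), flat deck 20 above the origin = centre of its underside (3 mm above the couch, z up); grey recess floor 4 above the origin, recess edge chamfered 3.
Things that resemble listed ones, but are neither listed nor needed, are in the scene too. Of the things that look like the dropper_bottle, take the one that is farthest to the robot's right at the start.

How it is judged:
By the outcome, as a careful person would: the job done as asked, in the order asked, and still so for the second after the job is handed in, with the robot touching nothing.
It also fails if it takes over 109 s, if anything falls off the work surface, if the arm or the gripper's body presses on something with over 40 N, if the wrist force passes 120 N, or if a joint passes its speed limit or range.

## Robot

A 6-joint arm with a two-finger parallel gripper is mounted at the origin on a cart in front of the work surface, level with it; the furniture and walls round the work are solid. World frame = base frame: x ahead of the robot, y to its left, z up, the work surface at z = 0. Lengths are in m, angles in rad, forces in N, time in s.
With the tool pointing down it reaches from about 0.25 to 0.775 m from the base axis. Payload 8.9 kg.
Tool frame: the origin (TCP) lies midway between the tips of the shut fingers; the grasp point (between the pads) lies 19 mm behind it; z points along the fingers, y is the line along which they close (so a half turn about z gives the same grasp; the last joint's range is limited). The gripper opens to 85 mm and grips with 20 to 120 N. Pads are 22 mm wide; open, the fingers measure 114 mm over their backs; the gripper's body (76 mm by 85 mm) begins 54 mm behind the grasp point. The pads swing forward as they close: fully open they stand 13 mm farther back than shut.
Start: joints at [1.002, 0.291, -0.153, 1.127, 0, 1.431], TCP at [0.219, 0.477, 0.2] pointing down, gripper open.
Joint ranges: [-2.52, 2.52], [-0.91, 1.74], [-1.3, 1.37], [-1.96, 2.02], [-1.52, 1.47], [-3.14, 3.14]. Speed limits (rad/s): [2.22, 2.22, 2.79, 3.14, 3.14, 3.14].

## Interface

Orientations are given as [roll, pitch, yaw] about the fixed x, y, z axes, in that order (R = Rz(yaw) Ry(pitch) Rx(roll)).
In Python, from station import robot, eyes gives the robot as it stands.
- The arm moves only by the tool step_arm, never from a script. Its argument "motion" is a list of rows, each an object of numbers: "grip": the opening in per cent of the stroke, from 0 (shut) to 100 (fully open); "dx", "dy", "dz": the shift along the tool's x, y, z in m; "rx", "ry", "rz": the turn, a rotation vector about the tool's x, y, z in degrees. In form: [{"grip": .., "dx": .., "dy": .., "dz": .., "rx": .., "ry": .., "rz": ..}, ...]. A call has 1 to 10 rows; each row is the pose to reach, as a shift and turn from the pose commanded when the call began, along the tool's axes at that moment; what a row does not reach only later rows make up. A row lasts 1/8 s, in which the tool goes at most 62.5 mm and 10.7 degrees, less where a joint would pass 70% of its speed; a pose out of reach is approached as far as the arm can. A call with a gripper value outside its range is refused whole. The fingers move at their own pace and stop on an object; the grip force is fixed at half the most. Time passes only in rows, so rows that repeat a pose let the fingers close. It gives the time, the measured TCP pose, the force, the opening and the grip force at its end, in the units of the state.
- robot.state(): the state, without advancing time (a new reading comes with each control period).
- eyes.capture(name): name is "side" or "top" or "wrist"; returns (picture, depth): 480x640x3 uint8, red, green, blue; 480x640 float32, m along the optical axis (not along the pixel's ray), 0 where there is no reading.
- eyes.camera_info(name): a dict with "fx", "fy", "cx", "cy" (pixels), "rvec" (rotation vector, rad) and "tvec" (3), from world to camera coordinates, as OpenCV has them. Camera axes: x right, y down, z forward; pixel columns grow to the right and rows downward; lengths in m; the calibration is good to about 2 mm. A picture is of the moment at which its call begins: read the wrist's pose just before it. camera_info takes no time and is no camera call; for the wrist camera it gives the pose at the moment of the call.
- robot.hand_in(): hands the job in; it is judged then, once.
The state is a dict: "clock": time; "joint_pos": joint angles; "dq": joint speeds; "joint_efforts": joint torques, N m; "eef_pos": TCP position; "ee_rot": TCP orientation; "ft_force": force on the tool from outside, world axes, zero at the start; "wrist_torque": the same for the moment, N m; "gripper_width": finger opening in m; "grip_force": force on a finger pad.
Only numpy, scipy, OpenCV 4.12 (cv2) and the standard library are available. Lean on these libraries where they do the work, as an engineer would, in place of code of your own. Each camera call takes 0.05 s, during which the arm holds its last target. There are 200 camera calls.

## Working session

There is one attempt and no reset: what is moved stays moved. The work goes in short steps, Python scripts to look and compute and a tool call to move; the robot and the scene stay as the last step left them, time stands still between calls to the robot, and variables do not carry over. Pictures are saved under pics/ and viewed, at most 16 in all, crops included, and the job is handed in when it is done.

Besides the shell and the picture viewer there is one more tool, called by a JSON object that holds its "method" and its "body". step_arm: Moves the arm, as the interface text tells. Its arguments: {"type":"object","properties":{"motion":{"type":"array"}},"required":["motion"]}

```bash
ls; mkdir -p pics; python3 - <<'E'
from station import robot, eyes
import cv2
s=robot.state(); print({k:s[k] for k in('clock','eef_pos','ee_rot','gripper_width')})
for n in('top','side'):
    p,d=eyes.capture(n); cv2.imwrite(f'pics/{n}0.png',p[:,:,::-1]); import numpy as np; np.savez(f'{n}0.npz',p=p,d=d)
    print(n,eyes.camera_info(n))
E
```

```text
pics
{'clock': 0.0, 'eef_pos': array([0.21850615, 0.47685589, 0.19913288]), 'ee_rot': array([-3.14030700e+00, -1.93184895e-04,  2.71177522e+00]), 'gripper_width': 0.08537755311518114}
top {'fx': 547.7250831244579, 'fy': 547.7250831244579, 'cx': 326.78132841681895, 'cy': 230.27382393146638, 'rvec': array([ 2.13321417, -2.17155812,  0.15498303]), 'tvec': array([0.04401385, 0.51933095, 1.10605344])}
side {'fx': 474.53666588370027, 'fy': 474.53666588370027, 'cx': 319.53602726544796, 'cy': 234.40090710219152, 'rvec': array([ 0.43381886, -2.67310927,  1.33460476]), 'tvec': array([0.49505053, 0.10556443, 0.85296182])}
```

View pics/top0.png

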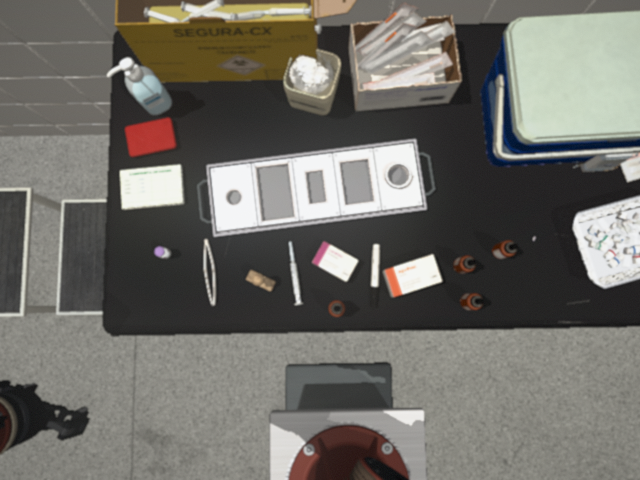

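View pics/side0.png

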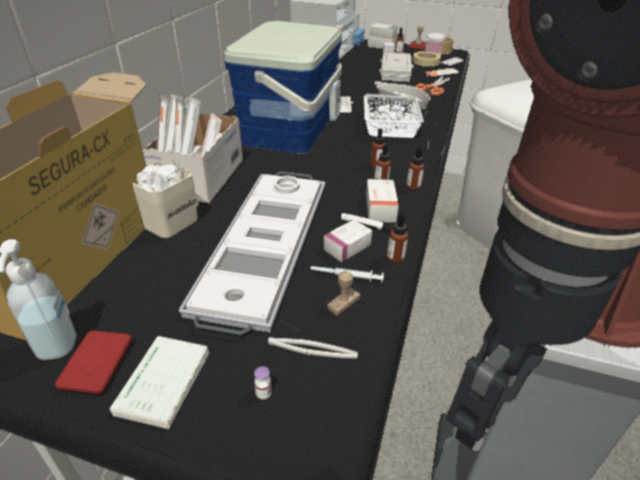

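The top view shows the robot at the bottom.

- **Tray:** its inserts, left to right, look like vial (234,198), needle (275,192), stamp (317,187), plaster (356,181) and dropper (398,176).
- **Vial:** purple cap at (162,252).
- **Stamp:** (260,280). Another lies in the far background of the side view at about (418,38).
- **Cartons:** plaster or needle candidates are the purple-ended one at (335,262) and the orange-ended one at (412,275). The white booklet at (151,187) is a lookalike.
- **Brown bottles:** (337,308), (465,264), (472,301) and (504,249). The rightmost is (504,249).

Next I'll measure all of these.

```bash
cat > h.py <<'E'
import numpy as np, cv2
from station import robot, eyes
def RT(i): return cv2.Rodrigues(np.array(i['rvec']))[0], np.array(i['tvec'])
def ray(i,uv,z):
    "pixels (N,2) -> world points on plane z"
    R,t=RT(i); uv=np.atleast_2d(uv).astype(float)
    d=np.c_[(uv[:,0]-i['cx'])/i['fx'],(uv[:,1]-i['cy'])/i['fy'],np.ones(len(uv))]@R
    c=-R.T@t; return c+d*((z-c[2])/d[:,2])[:,None]
def cloud(i,d):
    R,t=RT(i); v,u=np.mgrid[:d.shape[0],:d.shape[1]]
    return (np.dstack([(u-i['cx'])/i['fx']*d,(v-i['cy'])/i['fy']*d,d])-t)@R
def rect(P):
    "min area rect of world xy points: centre, (long,short), yaw deg of long side"
    (c,(w,h),a)=cv2.minAreaRect((P[:,:2]*1000).astype(np.float32))
    if w<h: w,h,a=h,w,a+90
    return np.round(c,1),np.round((w,h),1),round((a+90)%180-90,1)
E
python3 - <<'E'
from h import *
D=np.load('top0.npz'); p,d=D['p'],D['d']; i=eyes.camera_info('top'); W=cloud(i,d); Z=W[:,:,2]*(d>0)
def blob(seed,zlo,zhi,r=45):
    m=((Z>zlo)&(Z<zhi)).astype(np.uint8); b=np.zeros_like(m); u,v=seed; b[v-r:v+r,u-r:u+r]=m[v-r:v+r,u-r:u+r]
    n,l,s,c=cv2.connectedComponentsWithStats(b)
    k=1+np.argmin([np.hypot(*(c[j]-seed))-s[j,4]*0.02 for j in range(1,n)])
    return np.argwhere(l==k)[:,::-1]
print('couch z',np.median(Z[220:235,100:180]), 'deck z',np.median(Z[225:228,215:235]),np.median(Z[160:165,300:320]))
for n,s,lo,hi in [('purple carton',(335,262),.015,.06),('orange carton',(412,275),.015,.06),('stamp',(260,280),.008,.1),('vial',(162,252),.01,.06)]+[('bottle',b,.015,.12) for b in[(337,308),(465,264),(472,301),(504,249)]]:
    q=blob(s,lo,hi,22 if n in('bottle',) else 45); z=Z[q[:,1],q[:,0]]; top=np.percentile(z,90)
    k=q[z>top-.008]; print(n,len(q),'top',round(top,3),rect(ray(i,k,top)),'all@base',rect(W[q[:,1],q[:,0]]),'px',k.mean(0).round(1))
# tray deck and recesses
m=((Z>.015)&(Z<.032)).astype(np.uint8)
hsv=cv2.cvtColor(p,cv2.COLOR_RGB2HSV); white=((hsv[:,:,2]>200)&(hsv[:,:,1]<40)).astype(np.uint8)
b=np.zeros_like(white); b[135:240,195:440]=white[135:240,195:440]
b=cv2.morphologyEx(b,cv2.MORPH_OPEN,np.ones((3,3)))
ys=np.argwhere(b)[:,::-1]; print('white',rect(ray(i,ys,.023)))
g=np.zeros_like(white); g[135:240,195:440]=(hsv[135:240,195:440,2]<185)
cs,h=cv2.findContours(1-b,cv2.RETR_LIST,cv2.CHAIN_APPROX_NONE)
for c in cs:
    c=c[:,0]; 
    if 60<cv2.contourArea(c)<3000 and 200<c[:,0].min() and c[:,0].max()<430 and c[:,1].min()>140 and c[:,1].max()<235: print('recess px',c.mean(0).round(1),cv2.contourArea(c),rect(ray(i,c,.023)))
D=np.load('side0.npz'); i2=eyes.camera_info('side'); W2=cloud(i2,D['d'])
print('far bottle',W2[42,398:404].round(2), )
a=cv2.resize(D['p'][20:60,360:480],None,fx=4,fy=4); 
c=cv2.resize(p[230:325,300:540],None,fx=2.5,fy=2.5)
c=cv2.copyMakeBorder(c,0,0,0,0,cv2.BORDER_CONSTANT); o=np.zeros((c.shape[0]+a.shape[0],max(c.shape[1],a.shape[1]),3),np.uint8); o[:c.shape[0],:c.shape[1]]=c;o[c.shape[0]:,:a.shape[1]]=a
cv2.imwrite('pics/crop1.png',o[:,:,::-1]); print(o.shape)
E
```

```text
couch z -0.0013336860663086367 deck z 0.022890916977674404 0.022814638142150897
purple carton 971 top 0.039 (array([455.2,  20.2]), array([81.6, 50.1]), 59.7) all@base (array([455.5,  20.1]), array([81.7, 50.4]), 59.6) px [334.4 261.1]
orange carton 1485 top 0.045 (array([ 422.3, -138.7]), array([105.1,  57.8]), -73.3) all@base (array([ 422.5, -139.2]), array([106.1,  58.1]), -73.3) px [412.5 275.5]
stamp 305 top 0.073 (array([419.4, 175.7]), array([22.7, 22.3]), 44.5) all@base (array([419.8, 176.6]), array([58. , 23.1]), 63.2) px [256.9 279.1]
vial 135 top 0.048 (array([481.2, 379.6]), array([18.9, 18.8]), -62.7) all@base (array([480.8, 378.6]), array([20.9, 19.3]), -35.5) px [159.  251.3]
bottle 215 top 0.097 (array([359.5,  19.1]), array([11.5,  9.7]), -1.1) all@base (array([358.4,  19.3]), array([32.1, 29.8]), 89.0) px [336.4 308.2]
bottle 288 top 0.096 (array([ 444. , -247.4]), array([13.7, 11.9]), 86.9) all@base (array([ 443.8, -246.2]), array([32.3, 30.4]), 26.6) px [471.5 262. ]
bottle 297 top 0.095 (array([ 367.9, -258. ]), array([11.7, 11.7]), -3.2) all@base (array([ 368.3, -257.1]), array([32.1, 31.6]), -0.2) px [479.  301.1]
bottle 322 top 0.095 (array([ 474., -332.]), array([14. , 11.9]), 89.0) all@base (array([ 472.9, -330.2]), array([33.4, 29.4]), 21.2) px [513.6 246.2]
white (array([617.2,  56.5]), array([438.4, 136.1]), -83.6)
recess px [233.2 196.8] 160.5 (array([596.7, 231.6]), array([31.9, 30.3]), 89.0)
recess px [315.2 186.5] 505.0 (array([616.7,  57.4]), array([69.7, 36.7]), 6.3)
recess px [398.2 177.2] 418.0 (array([ 635.2, -121.8]), array([53.7, 52.1]), -21.9)
recess px [274.3 191.4] 1714.5 (array([607. , 144.7]), array([117.7,  70.6]), 6.5)
recess px [356.1 181.5] 1189.0 (array([626.4, -29.9]), array([93.6, 62.5]), 6.3)
far bottle [[ 0.6  -1.3   0.05]
 [ 0.6  -1.31  0.05]
 [ 0.59 -1.29  0.05]
 [ 0.59 -1.31  0.05]
 [ 0.59 -1.32  0.04]
 [ 0.58 -1.32  0.04]]
(398, 600, 3)
```

View pics/crop1.png

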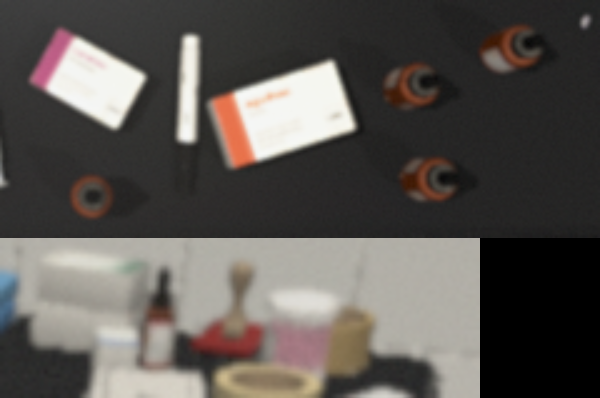

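The crop shows the purple-ended carton at 82×50 mm, so it is the plaster carton, and the orange-ended one at 106×58 mm, the needle carton. Of the four brown bottles within reach, the rightmost is at pixel (504,249), world (474,−332). Another bottle stands in the background clutter at y≈−1.3, out of reach, so it isn't a candidate. I'll write a move calculator and start.

```bash
cat >> h.py <<'E'
def go(x,y,z,c):
    "target mm, closing-direction yaw deg -> shift along tool axes (m), rz deg for both half-turns and resulting joint 6"
    s=robot.state(); yaw=s['ee_rot'][2]; p=np.array(s['eef_pos']); R=np.array([[np.cos(yaw),np.sin(yaw),0],[np.sin(yaw),-np.cos(yaw),0],[0,0,-1]])
    print('t',round(s['clock'],2),'pos',(p*1000).round(1),'yaw',np.degrees(yaw).round(1),'w',round(s['gripper_width'],4),'j6',np.degrees(s['joint_pos'][5]).round(0))
    print('d',(R.T@(np.array([x,y,z])/1000-p)).round(4))
    for k in(-90,90):
        t=(np.degrees(yaw)-(c+k)+180)%360-180
        j6=np.degrees(np.arctan2(y,x))+180-(c+k); print('rz',round(t,1),'j6',round((j6+180)%360-180))
E
python3 -c "
from h import *
go(422.4,-138.9,110,16.7)"
```

```text
t 0.1 pos [218.5 476.9 199.2] yaw 155.4 w 0.0857 j6 82.0
d [-0.4419 -0.4748  0.0892]
rz -131.3 j6 -125
rz 48.7 j6 55
```

{"method": "step_arm", "body": {"motion": [{"grip":100,"dx":-0.4419,"dy":-0.4748,"dz":0.05,"rz":48.7},{"grip":100,"dx":-0.4419,"dy":-0.4748,"dz":0.05,"rz":48.7},{"grip":100,"dx":-0.4419,"dy":-0.4748,"dz":0.05,"rz":48.7},{"grip":100,"dx":-0.4419,"dy":-0.4748,"dz":0.05,"rz":48.7},{"grip":100,"dx":-0.4419,"dy":-0.4748,"dz":0.05,"rz":48.7},{"grip":100,"dx":-0.4419,"dy":-0.4748,"dz":0.05,"rz":48.7},{"grip":100,"dx":-0.4419,"dy":-0.4748,"dz":0.05,"rz":48.7},{"grip":100,"dx":-0.4419,"dy":-0.4748,"dz":0.05,"rz":48.7},{"grip":100,"dx":-0.4419,"dy":-0.4748,"dz":0.05,"rz":48.7},{"grip":100,"dx":-0.4419,"dy":-0.4748,"dz":0.05,"rz":48.7}]}}

```text
validation failed for argument at $.mo...
```

```bash
python3 -c "
from h import *
go(422.4,-138.9,15,16.7); print(robot.state()['joint_pos'])"
```

```text
t 0.1 pos [218.5 476.9 199.2] yaw 155.4 w 0.0857 j6 82.0
d [-0.4419 -0.4748  0.1842]
rz -131.3 j6 -125
rz 48.7 j6 55
[ 1.00169657e+00  2.91215589e-01 -1.54022225e-01  1.12672813e+00
 -1.56723735e-05  1.43151594e+00]
```

{"method": "step_arm", "body": {"motion": [{"grip":100,"dx":-0.442,"dy":-0.475,"dz":0.05,"rx":0,"ry":0,"rz":48.7},{"grip":100,"dx":-0.442,"dy":-0.475,"dz":0.05,"rx":0,"ry":0,"rz":48.7},{"grip":100,"dx":-0.442,"dy":-0.475,"dz":0.05,"rx":0,"ry":0,"rz":48.7},{"grip":100,"dx":-0.442,"dy":-0.475,"dz":0.05,"rx":0,"ry":0,"rz":48.7},{"grip":100,"dx":-0.442,"dy":-0.475,"dz":0.05,"rx":0,"ry":0,"rz":48.7},{"grip":100,"dx":-0.442,"dy":-0.475,"dz":0.05,"rx":0,"ry":0,"rz":48.7},{"grip":100,"dx":-0.442,"dy":-0.475,"dz":0.05,"rx":0,"ry":0,"rz":48.7},{"grip":100,"dx":-0.442,"dy":-0.475,"dz":0.05,"rx":0,"ry":0,"rz":48.7},{"grip":100,"dx":-0.442,"dy":-0.475,"dz":0.05,"rx":0,"ry":0,"rz":48.7},{"grip":100,"dx":-0.442,"dy":-0.475,"dz":0.05,"rx":0,"ry":0,"rz":48.7}]}}

```text
clock: 1.35
eef_pos: [0.4148, -0.1165, 0.1515]
ee_rot: [3.141, 0.0, 1.861]
ft_force: [1.4, 1.4, 0.5]
gripper_width: 0.0854
grip_force: 0.0
```

```bash
python3 -c "
from h import *
go(422.4,-138.9,15,16.7); print(robot.state()['joint_pos'])"
```

```text
t 1.35 pos [ 414.8 -116.5  151.5] yaw 106.6 w 0.0854 j6 48.0
d [-0.0236  0.0009  0.1365]
rz 179.9 j6 -125
rz -0.1 j6 55
[-4.44158868e-01  1.49704355e-01 -4.70793934e-01  9.50005746e-01
  2.52581561e-04  8.36090591e-01]
```

{"method": "step_arm", "body": {"motion": [{"grip":100,"dx":-0.0236,"dy":0.001,"dz":0.05,"rx":0,"ry":0,"rz":0},{"grip":100,"dx":-0.0236,"dy":0.001,"dz":0.08,"rx":0,"ry":0,"rz":0},{"grip":100,"dx":-0.0236,"dy":0.001,"dz":0.08,"rx":0,"ry":0,"rz":0},{"grip":100,"dx":-0.0236,"dy":0.001,"dz":0.08,"rx":0,"ry":0,"rz":0}]}}

```text
clock: 1.85
eef_pos: [0.4227, -0.1366, 0.0726]
ee_rot: [3.141, 0.001, 1.862]
ft_force: [0.5, 0.2, 0.8]
gripper_width: 0.0853
grip_force: 0.0
```

```bash
python3 - <<'E'
from h import *
go(422.4,-138.9,15,16.7)
p,d=eyes.capture('wrist'); cv2.imwrite('pics/w1.png',p[:,:,::-1])
E
```

```text
t 1.85 pos [ 422.7 -136.6   72.6] yaw 106.7 w 0.0853 j6 46.0
d [-0.0021 -0.001   0.0576]
rz -180.0 j6 -125
rz 0.0 j6 55
```

View pics/w1.png

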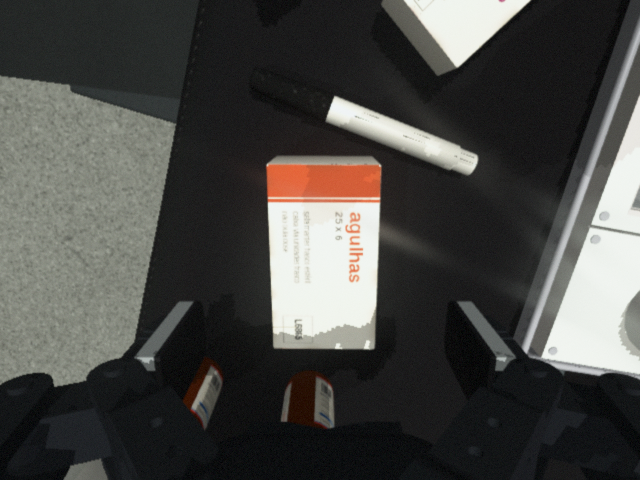

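The wrist view shows the "agulhas" (needle) carton centred between the open fingers: carton columns 270–380, fingers near 165 and 480.

{"method": "step_arm", "body": {"motion": [{"grip":100,"dx":-0.002,"dy":-0.001,"dz":0.04,"rx":0,"ry":0,"rz":0},{"grip":100,"dx":-0.002,"dy":-0.001,"dz":0.057,"rx":0,"ry":0,"rz":0},{"grip":100,"dx":-0.002,"dy":-0.001,"dz":0.057,"rx":0,"ry":0,"rz":0},{"grip":40,"dx":-0.002,"dy":-0.001,"dz":0.057,"rx":0,"ry":0,"rz":0},{"grip":40,"dx":-0.002,"dy":-0.001,"dz":0.057,"rx":0,"ry":0,"rz":0},{"grip":40,"dx":-0.002,"dy":-0.001,"dz":0.057,"rx":0,"ry":0,"rz":0},{"grip":40,"dx":-0.002,"dy":-0.001,"dz":0.057,"rx":0,"ry":0,"rz":0}]}}

```text
clock: 2.78
eef_pos: [0.4221, -0.139, 0.015]
ee_rot: [3.141, 0.0, 1.862]
ft_force: [0.1, 0.4, 0.2]
gripper_width: 0.0342
grip_force: 0.0
```

```bash
python3 -c "
from h import *
go(607.4,144,130,96.4)"
```

```text
t 2.77 pos [ 422.1 -139.    15. ] yaw 106.7 w 0.0342 j6 46.0
d [ 0.2179  0.2587 -0.115 ]
rz 100.3 j6 -173
rz -79.7 j6 7
```

```bash
python3 - <<'E'
from h import *
print({k:np.round(v,3) for k,v in robot.state().items()})
p,d=eyes.capture('wrist'); q,_=eyes.capture('side'); cv2.imwrite('pics/w2.png',np.hstack([cv2.resize(p,(400,300)),q[100:400,240:640]])[:,:,::-1])
E
```

```text
{'clock': np.float64(2.775), 'joint_pos': array([-0.483,  0.348, -0.633,  0.589, -0.   ,  0.797]), 'dq': array([ 0.   ,  0.005, -0.002, -0.003, -0.001,  0.   ]), 'joint_efforts': array([ 2.2000e-02, -4.8029e+01,  2.3514e+01,  0.0000e+00,  0.0000e+00,
        0.0000e+00]), 'eef_pos': array([ 0.422, -0.139,  0.015]), 'ee_rot': array([3.141, 0.   , 1.862]), 'ft_force': array([0.11 , 0.435, 0.189]), 'wrist_torque': array([-0.018, -0.086, -0.018]), 'grip_force': np.float64(0.0), 'gripper_width': np.float64(0.034)}
```

View pics/w2.png

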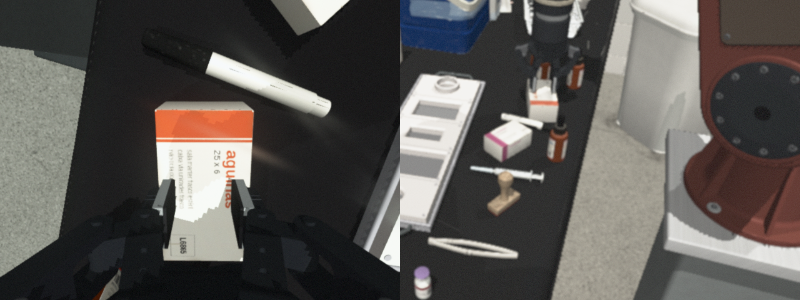

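```bash
python3 - <<'E'
from h import *
p,d=eyes.capture('wrist'); i=eyes.camera_info('wrist'); W=cloud(i,d)*1000
for v in(290,310,340,370,400):
    print(v,[tuple(W[v,u].round(0).astype(int)) for u in(230,262,275,320,372,390)])
print('cam',(-RT(i)[0].T@RT(i)[1]).round(3))
p,d=eyes.capture('side'); i=eyes.camera_info('side'); W=cloud(i,d)*1000
m=(W[:,:,0]>360)&(W[:,:,0]<500)&(W[:,:,1]>-200)&(W[:,:,1]<-70)&(d>0)&(p.max(2)<110)
q=W[m]; q=q[q[:,2]>30]; print(len(q),np.percentile(q[:,2],[0,1,5,20]).round(0))
for z in range(30,90,10):
    k=q[(q[:,2]>z)&(q[:,2]<z+10)]; print(z,len(k),k[:,:2].min(0).round(0) if len(k) else'',k[:,:2].max(0).round(0) if len(k) else'')
E
```

```text
290 [(np.int64(380), np.int64(-166), np.int64(0)), (np.int64(397), np.int64(-135), np.int64(56)), (np.int64(402), np.int64(-134), np.int64(55)), (np.int64(418), np.int64(-134), np.int64(43)), (np.int64(435), np.int64(-124), np.int64(55)), (np.int64(441), np.int64(-122), np.int64(55))]
310 [(np.int64(382), np.int64(-176), np.int64(1)), (np.int64(399), np.int64(-134), np.int64(71)), (np.int64(403), np.int64(-137), np.int64(63)), (np.int64(421), np.int64(-142), np.int64(44)), (np.int64(437), np.int64(-130), np.int64(57)), (np.int64(439), np.int64(-123), np.int64(71))]
340 [(np.int64(394), np.int64(-133), np.int64(94)), (np.int64(402), np.int64(-136), np.int64(86)), (np.int64(406), np.int64(-147), np.int64(65)), (np.int64(424), np.int64(-154), np.int64(45)), (np.int64(440), np.int64(-141), np.int64(59)), (np.int64(438), np.int64(-126), np.int64(85))]
370 [(np.int64(396), np.int64(-134), np.int64(105)), (np.int64(404), np.int64(-146), np.int64(85)), (np.int64(411), np.int64(-174), np.int64(44)), (np.int64(429), np.int64(-169), np.int64(43)), (np.int64(449), np.int64(-162), np.int64(44)), (np.int64(439), np.int64(-132), np.int64(90))]
400 [(np.int64(399), np.int64(-129), np.int64(121)), (np.int64(402), np.int64(-72), np.int64(190)), (np.int64(414), np.int64(-188), np.int64(43)), (np.int64(433), np.int64(-183), np.int64(43)), (np.int64(454), np.int64(-177), np.int64(43)), (np.int64(429), np.int64(-119), np.int64(122))]
cam [ 0.402 -0.072  0.19 ]
8514 [ 31.  78. 110. 180.]
30 7 [ 462. -182.] [ 467. -165.]
40 0  
50 14 [ 392. -143.] [ 448. -123.]
60 39 [ 391. -153.] [ 453. -120.]
70 33 [ 392. -145.] [ 449. -121.]
80 52 [ 390. -153.] [ 455. -118.]
```

The depth data puts the fingertips at z≈50–55 mm, while the reported TCP is 15 mm. The fingers closed above the carton top at 43 mm, and nothing was touched. I'll open, go down in small steps, and measure how far the real tips are from the reported TCP.

{"method": "step_arm", "body": {"motion": [{"grip":100,"dx":0,"dy":0,"dz":0,"rx":0,"ry":0,"rz":0},{"grip":100,"dx":0,"dy":0,"dz":0,"rx":0,"ry":0,"rz":0},{"grip":100,"dx":0,"dy":0,"dz":0,"rx":0,"ry":0,"rz":0},{"grip":100,"dx":0,"dy":0,"dz":0,"rx":0,"ry":0,"rz":0},{"grip":100,"dx":0,"dy":0,"dz":0.015,"rx":0,"ry":0,"rz":0},{"grip":100,"dx":0,"dy":0,"dz":0.015,"rx":0,"ry":0,"rz":0}]}}

```text
clock: 3.72
eef_pos: [0.4212, -0.1385, -0.0009]
ee_rot: [-3.14, -0.001, 1.862]
ft_force: [0.2, 0.1, 0.4]
gripper_width: 0.0854
grip_force: 0.0
```

```bash
cat >> h.py <<'E'
def tips():
    "finger points near the TCP seen by the wrist depth: lowest heights and xy"
    s=robot.state(); e=s['eef_pos']*1000; p,d=eyes.capture('wrist'); i=eyes.camera_info('wrist'); W=cloud(i,d)*1000
    y=s['ee_rot'][2]; u=np.array([np.cos(y),np.sin(y)]); v=np.array([np.sin(y),-np.cos(y)])
    a=(W[:,:,:2]-e[:2])@u; b=(W[:,:,:2]-e[:2])@v
    print('TCP',e.round(1),'w',round(s['gripper_width'],4),'F',s['grip_force'].round(1),s['ft_force'].round(1))
    for sg in(-1,1):
        w=s['gripper_width']*500; m=(d>0)&(b*sg>w-3)&(b*sg<w+12)&(abs(a)<25)&(W[:,:,2]>2)&(d<.25)
        q=np.c_[a[m],b[m],W[:,:,2][m]]; q=q[np.argsort(q[:,2])][:200]; print(sg,len(q),q[:4].round(0).tolist(),q[-1:].round(0).tolist())
    return p,d
E
python3 - <<'E'
from h import *
p,d=tips()
cv2.imwrite('pics/w3.png',p[:,:,::-1])
E
```

```text
Traceback (most recent call last):
  File "h.py", line 30, in tips
    print('TCP',e.round(1),'w',round(s['gripper_width'],4),'F',s['grip_force'].round(1),s['ft_force'].round(1))
                                                               ^^^^^^^^^^^^^^^^^^^^^
AttributeError: 'float' object has no attribute 'round'
```

```bash
sed -i "s/s\['grip_force'\].round(1)/round(float(s['grip_force']),1)/" h.py; python3 - <<'E'
from h import *
p,d=tips()
cv2.imwrite('pics/w3.png',p[:,:,::-1])
E
```

```text
TCP [ 421.5 -138.7   -0.5] w 0.0851 F 0.0 [0.1 0.7 1. ]
-1 200 [[7.0, -40.0, 2.0], [-3.0, -50.0, 2.0], [-22.0, -46.0, 2.0], [15.0, -48.0, 2.0]] [[-8.0, -40.0, 2.0]]
1 200 [[-23.0, 54.0, 2.0], [-15.0, 53.0, 2.0], [21.0, 53.0, 2.0], [-21.0, 47.0, 2.0]] [[14.0, 51.0, 2.0]]
```

View pics/w3.png

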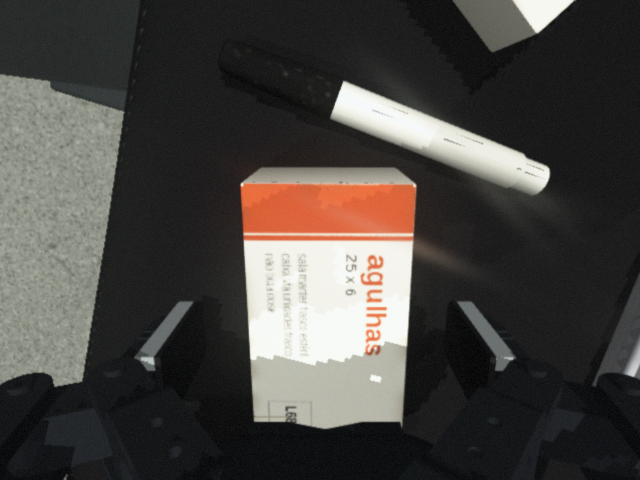

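```bash
python3 - <<'E'
from h import *
p,d=eyes.capture('wrist'); i=eyes.camera_info('wrist'); W=cloud(i,d)*1000
for v,us in((306,(186,189,192,460,463,466)),(320,(175,180,185,465,475,480)),(345,(150,155,160,490,500,505))): print(v,[W[v,u].round(0).tolist() for u in us])
print('cam',(-RT(i)[0].T@RT(i)[1]).round(3),robot.state()['eef_pos'])
p,d=eyes.capture('side'); i=eyes.camera_info('side'); W=cloud(i,d)*1000
m=(d>0)&(p.max(2)<120)&(W[:,:,2]>8)&(W[:,:,2]<100)&(abs(W[:,:,0]-421)<70)&(abs(W[:,:,1]+135)<25)
q=W[m]; print(len(q)); 
for z in range(10,90,5):
    k=q[(q[:,2]>z)&(q[:,2]<=z+5)]
    if len(k): print(z,len(k),k[:,:2].min(0).round(0),k[:,:2].max(0).round(0))
E
```

```text
306 [[375.0, -141.0, 54.0], [376.0, -142.0, 53.0], [377.0, -141.0, 53.0], [461.0, -115.0, 55.0], [462.0, -115.0, 54.0], [464.0, -115.0, 53.0]]
320 [[375.0, -142.0, 63.0], [377.0, -140.0, 65.0], [378.0, -141.0, 63.0], [460.0, -116.0, 63.0], [463.0, -115.0, 63.0], [464.0, -115.0, 63.0]]
345 [[373.0, -142.0, 77.0], [375.0, -142.0, 78.0], [376.0, -141.0, 77.0], [462.0, -115.0, 78.0], [464.0, -115.0, 78.0], [466.0, -114.0, 78.0]]
cam [ 0.402 -0.072  0.175] [ 4.22045506e-01 -1.38936612e-01  1.25713705e-05]
351
10 4 [ 446. -148.] [ 457. -112.]
15 4 [ 446. -152.] [ 458. -114.]
20 3 [ 459. -158.] [ 460. -156.]
25 1 [ 460. -157.] [ 460. -157.]
45 10 [ 374. -155.] [ 467. -116.]
50 17 [ 369. -158.] [ 472. -115.]
55 23 [ 368. -152.] [ 475. -113.]
60 24 [ 368. -157.] [ 478. -113.]
65 18 [ 367. -157.] [ 478. -115.]
70 21 [ 367. -158.] [ 474. -114.]
75 20 [ 368. -154.] [ 474. -112.]
80 26 [ 366. -158.] [ 476. -115.]
85 26 [ 354. -152.] [ 478. -112.]
```

The fingertips sit about 35 mm above where the reported TCP puts them, and xy agrees. From here I'll command z = true z − 35 mm. So I go 21 mm further down and close.

{"method": "step_arm", "body": {"motion": [{"grip":100,"dx":0,"dy":0,"dz":0.012,"rx":0,"ry":0,"rz":0},{"grip":100,"dx":0,"dy":0,"dz":0.021,"rx":0,"ry":0,"rz":0},{"grip":50,"dx":0,"dy":0,"dz":0.021,"rx":0,"ry":0,"rz":0},{"grip":50,"dx":0,"dy":0,"dz":0.021,"rx":0,"ry":0,"rz":0},{"grip":50,"dx":0,"dy":0,"dz":0.021,"rx":0,"ry":0,"rz":0},{"grip":50,"dx":0,"dy":0,"dz":0.021,"rx":0,"ry":0,"rz":0}]}}

```text
clock: 4.68
eef_pos: [0.422, -0.1389, -0.0212]
ee_rot: [3.141, 0.0, 1.862]
ft_force: [-0.7, 0.1, -0.7]
gripper_width: 0.0578
grip_force: 64.0
```

```bash
python3 - <<'E'
from h import *
go(607.4,144,100,96.4)
p,d=eyes.capture('side'); i=eyes.camera_info('side'); W=cloud(i,d)*1000
m=(d>0)&(W[:,:,2]>25)&(W[:,:,2]<160)&(abs(W[:,:,0]-421)<90)&(abs(W[:,:,1]+135)<70); q=W[m]
for z in range(25,160,8):
    k=q[(q[:,2]>z)&(q[:,2]<=z+8)]
    if len(k): print(z,len(k),k[:,:2].min(0).round(0),k[:,:2].max(0).round(0))
E
```

```text
t 4.67 pos [ 422.  -138.9  -21.2] yaw 106.7 w 0.0578 j6 46.0
d [ 0.2178  0.2588 -0.1212]
rz 100.3 j6 -173
rz -79.7 j6 7
25 131 [ 380. -145.] [461. -82.]
33 153 [ 381. -187.] [461. -83.]
41 673 [ 380. -199.] [463. -81.]
49 44 [ 380. -157.] [ 462. -116.]
57 73 [ 363. -148.] [ 475. -108.]
65 146 [ 361. -163.] [ 476. -109.]
73 88 [ 360. -164.] [ 479. -109.]
81 145 [ 359. -165.] [ 479. -107.]
89 142 [ 357. -163.] [ 480. -107.]
97 142 [ 356. -152.] [ 483. -107.]
105 202 [ 354. -153.] [ 489. -108.]
113 321 [ 355. -170.] [ 491. -104.]
121 135 [ 379. -154.] [ 465. -115.]
129 32 [ 384. -144.] [ 460. -117.]
137 90 [ 385. -140.] [458. -99.]
145 125 [ 385. -139.] [459. -99.]
153 126 [ 385. -137.] [456. -98.]
```

{"method": "step_arm", "body": {"motion": [{"grip":50,"dx":0,"dy":0,"dz":-0.06,"rx":0,"ry":0,"rz":0},{"grip":50,"dx":0.02,"dy":0.025,"dz":-0.121,"rx":0,"ry":0,"rz":-5},{"grip":50,"dx":0.2178,"dy":0.2588,"dz":-0.121,"rx":0,"ry":0,"rz":-79.7},{"grip":50,"dx":0.2178,"dy":0.2588,"dz":-0.121,"rx":0,"ry":0,"rz":-79.7},{"grip":50,"dx":0.2178,"dy":0.2588,"dz":-0.121,"rx":0,"ry":0,"rz":-79.7},{"grip":50,"dx":0.2178,"dy":0.2588,"dz":-0.121,"rx":0,"ry":0,"rz":-79.7},{"grip":50,"dx":0.2178,"dy":0.2588,"dz":-0.121,"rx":0,"ry":0,"rz":-79.7},{"grip":50,"dx":0.2178,"dy":0.2588,"dz":-0.121,"rx":0,"ry":0,"rz":-79.7},{"grip":50,"dx":0.2178,"dy":0.2588,"dz":-0.121,"rx":0,"ry":0,"rz":-79.7},{"grip":50,"dx":0.2178,"dy":0.2588,"dz":-0.121,"rx":0,"ry":0,"rz":-79.7}]}}

```text
clock: 5.98
eef_pos: [0.6071, 0.1442, 0.0994]
ee_rot: [-3.142, -0.001, -3.031]
ft_force: [-0.1, -0.0, -0.9]
gripper_width: 0.0577
grip_force: 65.2
```

{"method": "step_arm", "body": {"motion": [{"grip":50,"dx":0,"dy":0,"dz":0,"rx":0,"ry":0,"rz":0},{"grip":50,"dx":0,"dy":0,"dz":0,"rx":0,"ry":0,"rz":0}]}}

```text
clock: 6.22
eef_pos: [0.6073, 0.1438, 0.0997]
ee_rot: [-3.142, 0.0, -3.033]
ft_force: [-0.6, 0.4, -0.8]
gripper_width: 0.0576
grip_force: 65.2
```

```bash
python3 - <<'E'
from h import *
go(607.4,144,-13,96.4)
p,d=eyes.capture('wrist'); cv2.imwrite('pics/w4.png',p[:,:,::-1])
E
```

```text
t 6.22 pos [607.3 143.8  99.7] yaw -173.8 w 0.0576 j6 0.0
d [-1.000e-04  2.000e-04  1.127e-01]
rz 179.8 j6 -173
rz -0.2 j6 7
```

View pics/w4.png

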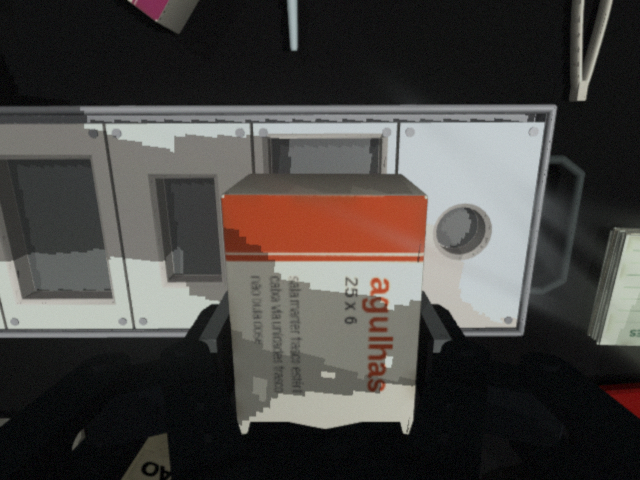

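The wrist view shows the needle carton (rows 190–430) held square over the longest recess. I'll lower it and release.

{"method": "step_arm", "body": {"motion": [{"grip":50,"dx":0,"dy":0,"dz":0.06,"rx":0,"ry":0,"rz":-0.2},{"grip":50,"dx":0,"dy":0,"dz":0.095,"rx":0,"ry":0,"rz":-0.2},{"grip":50,"dx":0,"dy":0,"dz":0.113,"rx":0,"ry":0,"rz":-0.2},{"grip":50,"dx":0,"dy":0,"dz":0.113,"rx":0,"ry":0,"rz":-0.2},{"grip":85,"dx":0,"dy":0,"dz":0.113,"rx":0,"ry":0,"rz":-0.2},{"grip":85,"dx":0,"dy":0,"dz":0.113,"rx":0,"ry":0,"rz":-0.2},{"grip":85,"dx":0,"dy":0,"dz":0.113,"rx":0,"ry":0,"rz":-0.2},{"grip":85,"dx":0,"dy":0,"dz":0.06,"rx":0,"ry":0,"rz":-0.2},{"grip":100,"dx":0,"dy":0,"dz":0,"rx":0,"ry":0,"rz":-0.2},{"grip":100,"dx":0,"dy":0,"dz":0,"rx":0,"ry":0,"rz":-0.2}]}}

```text
clock: 7.52
eef_pos: [0.6109, 0.1446, 0.105]
ee_rot: [3.142, 0.009, -3.027]
ft_force: [0.5, 0.6, -1.6]
gripper_width: 0.0855
grip_force: 0.0
```

```bash
python3 - <<'E'
from h import *
go(455.3,20.2,70,-30.3)
p,d=eyes.capture('wrist'); i=eyes.camera_info('wrist'); W=cloud(i,d)*1000
m=(d>0)&(W[:,:,2]>40)&(W[:,:,2]<58)&(abs(W[:,:,0]-607)<80)&(abs(W[:,:,1]-144)<45); q=W[m]
print(rect(q/1000),np.percentile(q[:,2],[2,50,98]).round(1))
E
```

```text
t 7.53 pos [610.9 144.6 105. ] yaw -173.4 w 0.0855 j6 0.0
d [ 0.1689 -0.1057  0.035 ]
rz -53.1 j6 -57
rz 126.9 j6 123
(array([608.4, 143.6]), array([105.6,  58.3]), 6.7) [46.3 47.7 49.1]
```

{"method": "step_arm", "body": {"motion": [{"grip":100,"dx":0.165,"dy":-0.106,"dz":0.03,"rx":0,"ry":0,"rz":-53.3},{"grip":100,"dx":0.165,"dy":-0.106,"dz":0.03,"rx":0,"ry":0,"rz":-53.3},{"grip":100,"dx":0.165,"dy":-0.106,"dz":0.03,"rx":0,"ry":0,"rz":-53.3},{"grip":100,"dx":0.165,"dy":-0.106,"dz":0.03,"rx":0,"ry":0,"rz":-53.3},{"grip":100,"dx":0.165,"dy":-0.106,"dz":0.03,"rx":0,"ry":0,"rz":-53.3},{"grip":100,"dx":0.165,"dy":-0.106,"dz":0.03,"rx":0,"ry":0,"rz":-53.3},{"grip":100,"dx":0.165,"dy":-0.106,"dz":0.03,"rx":0,"ry":0,"rz":-53.3},{"grip":100,"dx":0.165,"dy":-0.106,"dz":0.03,"rx":0,"ry":0,"rz":-53.3}]}}

```text
clock: 8.57
eef_pos: [0.4555, 0.02, 0.0694]
ee_rot: [3.141, -0.0, -2.098]
ft_force: [-0.8, 0.5, -0.2]
gripper_width: 0.0854
grip_force: 0.0
```

```bash
python3 - <<'E'
from h import *
go(455.3,20.2,-21,-30.3)
p,d=eyes.capture('wrist'); i=eyes.camera_info('wrist'); W=cloud(i,d)*1000
m=(d>0)&(W[:,:,2]>28)&(W[:,:,2]<45)&(abs(W[:,:,0]-455)<55)&(abs(W[:,:,1]-20)<55)&(p.min(2)>60); q=W[m]
print(rect(q/1000),np.percentile(q[:,2],[2,50,98]).round(1))
E
```

```text
t 8.57 pos [455.5  20.   69.4] yaw -120.2 w 0.0854 j6 -66.0
d [-0.0001  0.0002  0.0904]
rz 0.1 j6 -57
rz -179.9 j6 123
(array([456. ,  18.9]), array([81.7, 50.4]), 59.7) [35.5 37.2 38.5]
```

{"method": "step_arm", "body": {"motion": [{"grip":100,"dx":0,"dy":0,"dz":0.055,"rx":0,"ry":0,"rz":0},{"grip":100,"dx":0,"dy":0,"dz":0.09,"rx":0,"ry":0,"rz":0},{"grip":100,"dx":0,"dy":0,"dz":0.09,"rx":0,"ry":0,"rz":0},{"grip":40,"dx":0,"dy":0,"dz":0.09,"rx":0,"ry":0,"rz":0},{"grip":40,"dx":0,"dy":0,"dz":0.09,"rx":0,"ry":0,"rz":0},{"grip":40,"dx":0,"dy":0,"dz":0.09,"rx":0,"ry":0,"rz":0},{"grip":40,"dx":0,"dy":0,"dz":0.09,"rx":0,"ry":0,"rz":0},{"grip":40,"dx":0,"dy":0,"dz":0.03,"rx":0,"ry":0,"rz":0},{"grip":40,"dx":0,"dy":0,"dz":-0.03,"rx":0,"ry":0,"rz":0},{"grip":40,"dx":0,"dy":0,"dz":-0.03,"rx":0,"ry":0,"rz":0}]}}

```text
clock: 9.88
eef_pos: [0.4594, 0.0195, 0.1048]
ee_rot: [-3.133, 0.004, -2.097]
ft_force: [1.1, -0.3, -0.3]
gripper_width: 0.0496
grip_force: 62.8
```

```bash
python3 -c "
from h import *
go(627,-31,100,96.4)"
```

```text
t 9.88 pos [459.4  19.5 104.8] yaw -120.1 w 0.0496 j6 -67.0
d [-0.0405 -0.1703  0.0048]
rz -126.5 j6 171
rz 53.5 j6 -9
```

{"method": "step_arm", "body": {"motion": [{"grip":40,"dx":-0.042,"dy":-0.174,"dz":0,"rx":0,"ry":0,"rz":53.4},{"grip":40,"dx":-0.042,"dy":-0.174,"dz":0,"rx":0,"ry":0,"rz":53.4},{"grip":40,"dx":-0.042,"dy":-0.174,"dz":0,"rx":0,"ry":0,"rz":53.4},{"grip":40,"dx":-0.042,"dy":-0.174,"dz":0,"rx":0,"ry":0,"rz":53.4},{"grip":40,"dx":-0.042,"dy":-0.174,"dz":0,"rx":0,"ry":0,"rz":53.4},{"grip":40,"dx":-0.042,"dy":-0.174,"dz":0,"rx":0,"ry":0,"rz":53.4},{"grip":40,"dx":-0.042,"dy":-0.174,"dz":0,"rx":0,"ry":0,"rz":53.4},{"grip":40,"dx":-0.042,"dy":-0.174,"dz":0,"rx":0,"ry":0,"rz":53.4}]}}

```text
clock: 10.88
eef_pos: [0.6271, -0.0311, 0.0998]
ee_rot: [-3.142, 0.0, -3.026]
ft_force: [-0.1, -0.3, -0.4]
gripper_width: 0.0495
grip_force: 62.7
```

```bash
python3 -c "
from h import *
go(627,-31,-13,96.4)"
```

```text
t 10.88 pos [627.1 -31.1  99.8] yaw -173.4 w 0.0495 j6 -16.0
d [1.000e-04 1.000e-04 1.128e-01]
rz -179.8 j6 171
rz 0.2 j6 -9
```

{"method": "step_arm", "body": {"motion": [{"grip":40,"dx":0,"dy":0,"dz":0.06,"rx":0,"ry":0,"rz":0.2},{"grip":40,"dx":0,"dy":0,"dz":0.095,"rx":0,"ry":0,"rz":0.2},{"grip":40,"dx":0,"dy":0,"dz":0.1126,"rx":0,"ry":0,"rz":0.2},{"grip":40,"dx":0,"dy":0,"dz":0.1126,"rx":0,"ry":0,"rz":0.2},{"grip":80,"dx":0,"dy":0,"dz":0.1126,"rx":0,"ry":0,"rz":0.2},{"grip":80,"dx":0,"dy":0,"dz":0.1126,"rx":0,"ry":0,"rz":0.2},{"grip":80,"dx":0,"dy":0,"dz":0.1126,"rx":0,"ry":0,"rz":0.2},{"grip":80,"dx":0,"dy":0,"dz":0.06,"rx":0,"ry":0,"rz":0.2},{"grip":100,"dx":0,"dy":0,"dz":0,"rx":0,"ry":0,"rz":0.2},{"grip":100,"dx":0,"dy":0,"dz":0,"rx":0,"ry":0,"rz":0.2}]}}

```text
clock: 12.12
eef_pos: [0.6307, -0.0317, 0.1049]
ee_rot: [-3.139, 0.008, -3.032]
ft_force: [-0.7, 0.6, -1.1]
gripper_width: 0.0853
grip_force: 0.0
```

{"method": "step_arm", "body": {"motion": [{"grip":100,"dx":0,"dy":0,"dz":0,"rx":0,"ry":0,"rz":0}]}}

```text
clock: 12.25
eef_pos: [0.6269, -0.0312, 0.0995]
ee_rot: [-3.142, -0.0, -3.032]
ft_force: [0.4, -0.5, -0.0]
gripper_width: 0.0855
grip_force: 0.0
```

```bash
python3 - <<'E'
from h import *
go(419.5,176,90,63.2)
p,d=eyes.capture('wrist'); i=eyes.camera_info('wrist'); W=cloud(i,d)*1000
m=(d>0)&(W[:,:,2]>32)&(W[:,:,2]<52)&(abs(W[:,:,0]-627)<80)&(abs(W[:,:,1]+31)<45); q=W[m]
print(rect(q/1000),np.percentile(q[:,2],[2,50,98]).round(1))
E
```

```text
t 12.25 pos [626.9 -31.2  99.5] yaw -173.7 w 0.0855 j6 -16.0
d [0.1836 0.2286 0.0095]
rz -146.9 j6 -130
rz 33.1 j6 50
(array([625.4, -30.8]), array([81.8, 50.3]), 5.8) [41.6 43.3 44.7]
```

{"method": "step_arm", "body": {"motion": [{"grip":100,"dx":0.1836,"dy":0.2286,"dz":0.01,"rx":0,"ry":0,"rz":33.1},{"grip":100,"dx":0.1836,"dy":0.2286,"dz":0.01,"rx":0,"ry":0,"rz":33.1},{"grip":100,"dx":0.1836,"dy":0.2286,"dz":0.01,"rx":0,"ry":0,"rz":33.1},{"grip":100,"dx":0.1836,"dy":0.2286,"dz":0.01,"rx":0,"ry":0,"rz":33.1},{"grip":100,"dx":0.1836,"dy":0.2286,"dz":0.01,"rx":0,"ry":0,"rz":33.1},{"grip":100,"dx":0.1836,"dy":0.2286,"dz":0.01,"rx":0,"ry":0,"rz":33.1},{"grip":100,"dx":0.1836,"dy":0.2286,"dz":0.01,"rx":0,"ry":0,"rz":33.1},{"grip":100,"dx":0.1836,"dy":0.2286,"dz":0.01,"rx":0,"ry":0,"rz":33.1}]}}

```text
clock: 13.3
eef_pos: [0.4203, 0.1753, 0.0893]
ee_rot: [-3.141, -0.0, 2.672]
ft_force: [-0.1, -0.4, -0.2]
gripper_width: 0.0851
grip_force: 0.0
```

```bash
python3 - <<'E'
from h import *
go(419.5,176,-3,63.2)
p,d=eyes.capture('wrist'); i=eyes.camera_info('wrist'); W=cloud(i,d)*1000
n=(d>0)&(abs(W[:,:,0]-420)<45)&(abs(W[:,:,1]-176)<45)
q=W[n&(W[:,:,2]>10)&(W[:,:,2]<22)]; print('foot',len(q),rect(q/1000))
q=W[n&(W[:,:,2]>60)&(W[:,:,2]<80)]; print('knob',len(q),rect(q/1000))
cv2.imwrite('pics/w5.png',p[:,:,::-1])
E
```

```text
t 13.3 pos [420.3 175.3  89.3] yaw 153.1 w 0.0851 j6 40.0
d [0.001  0.0002 0.0923]
rz 179.9 j6 -130
rz -0.1 j6 50
foot 2574 (array([419.7, 175.7]), array([58.1, 22.8]), 63.0)
knob 1894 (array([419.6, 175.6]), array([24.5, 24.3]), -54.9)
```

View pics/w5.png

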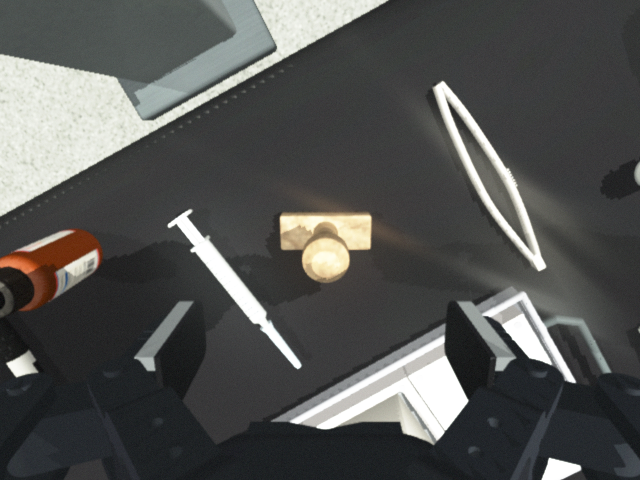

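The wrist view shows the stamp upright and centred: knob at (325,260), foot square to the fingers. The syringe and tweezers are clear.

{"method": "step_arm", "body": {"motion": [{"grip":100,"dx":0.001,"dy":0,"dz":0.05,"rx":0,"ry":0,"rz":0},{"grip":100,"dx":0.001,"dy":0,"dz":0.084,"rx":0,"ry":0,"rz":0},{"grip":100,"dx":0.001,"dy":0,"dz":0.084,"rx":0,"ry":0,"rz":0},{"grip":10,"dx":0.001,"dy":0,"dz":0.084,"rx":0,"ry":0,"rz":0},{"grip":10,"dx":0.001,"dy":0,"dz":0.084,"rx":0,"ry":0,"rz":0},{"grip":10,"dx":0.001,"dy":0,"dz":0.084,"rx":0,"ry":0,"rz":0},{"grip":10,"dx":0.001,"dy":0,"dz":0.084,"rx":0,"ry":0,"rz":0},{"grip":10,"dx":0.001,"dy":0,"dz":0.084,"rx":0,"ry":0,"rz":0},{"grip":10,"dx":0.001,"dy":0,"dz":0.084,"rx":0,"ry":0,"rz":0}]}}

```text
clock: 14.48
eef_pos: [0.4194, 0.1764, 0.0065]
ee_rot: [3.141, 0.001, 2.673]
ft_force: [-0.9, -1.8, 7.7]
gripper_width: 0.0228
grip_force: 58.3
```

```bash
python3 -c "
from h import *
go(617.2,56.5,100,6.4)"
```

```text
t 14.47 pos [419.4 176.4   6.5] yaw 153.2 w 0.0228 j6 40.0
d [-0.2306 -0.0177 -0.0935]
rz -123.2 j6 -91
rz 56.8 j6 89
```

{"method": "step_arm", "body": {"motion": [{"grip":10,"dx":0,"dy":0,"dz":-0.05,"rx":0,"ry":0,"rz":0},{"grip":10,"dx":0,"dy":0,"dz":-0.0935,"rx":0,"ry":0,"rz":0},{"grip":10,"dx":-0.2306,"dy":-0.0177,"dz":-0.0935,"rx":0,"ry":0,"rz":56.8},{"grip":10,"dx":-0.2306,"dy":-0.0177,"dz":-0.0935,"rx":0,"ry":0,"rz":56.8},{"grip":10,"dx":-0.2306,"dy":-0.0177,"dz":-0.0935,"rx":0,"ry":0,"rz":56.8},{"grip":10,"dx":-0.2306,"dy":-0.0177,"dz":-0.0935,"rx":0,"ry":0,"rz":56.8},{"grip":10,"dx":-0.2306,"dy":-0.0177,"dz":-0.0935,"rx":0,"ry":0,"rz":56.8},{"grip":10,"dx":-0.2306,"dy":-0.0177,"dz":-0.0935,"rx":0,"ry":0,"rz":56.8},{"grip":10,"dx":-0.2306,"dy":-0.0177,"dz":-0.0935,"rx":0,"ry":0,"rz":56.8},{"grip":10,"dx":-0.2306,"dy":-0.0177,"dz":-0.0935,"rx":0,"ry":0,"rz":56.8}]}}

```text
clock: 15.72
eef_pos: [0.6165, 0.0567, 0.0993]
ee_rot: [3.142, 0.0, 1.684]
ft_force: [-0.6, 0.1, -0.6]
gripper_width: 0.0229
grip_force: 59.2
```

```bash
python3 - <<'E'
from h import *
go(617.2,56.5,13.5,6.4)
p,d=eyes.capture('wrist'); cv2.imwrite('pics/w6.png',p[:,:,::-1])
i=eyes.camera_info('wrist'); W=cloud(i,d)*1000
n=(d>0)&(abs(W[:,:,0]-617)<50)&(abs(W[:,:,1]-56)<40)&(W[:,:,2]>85)&(W[:,:,2]<120)&(p[:,:,0]>p[:,:,2]+20.0); q=W[n]; print(len(q),rect(q/1000),np.percentile(q[:,2],[2,50,98]))
E
```

```text
t 15.72 pos [616.5  56.7  99.3] yaw 96.5 w 0.0229 j6 82.0
d [-0.0003  0.0007  0.0858]
rz -179.9 j6 -91
rz 0.1 j6 89
5000 (array([616.3,  56.1]), array([57.5, 23.3]), 6.3) [100.08402031 109.76890154 116.91063132]
```

View pics/w6.png

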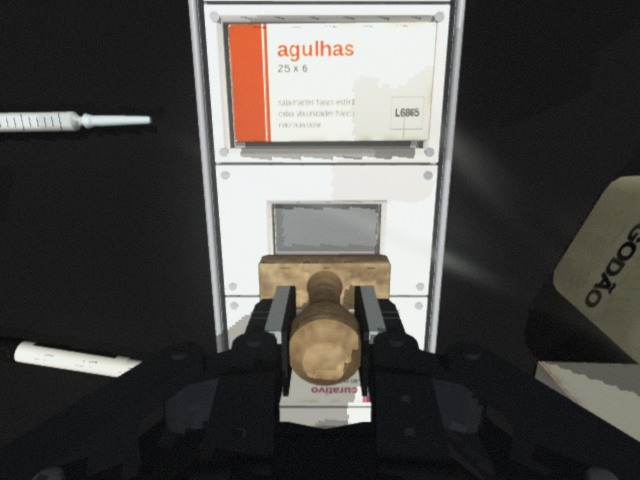

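The stamp hangs straight over its recess, with its foot at 6.3° matching the recess. The needle carton sits in its own recess. I'll lower and release.

{"method": "step_arm", "body": {"motion": [{"grip":10,"dx":0,"dy":0.0007,"dz":0.045,"rx":0,"ry":0,"rz":0},{"grip":10,"dx":0,"dy":0.0007,"dz":0.07,"rx":0,"ry":0,"rz":0},{"grip":10,"dx":0,"dy":0.0007,"dz":0.085,"rx":0,"ry":0,"rz":0},{"grip":10,"dx":0,"dy":0.0007,"dz":0.085,"rx":0,"ry":0,"rz":0},{"grip":100,"dx":0,"dy":0.0007,"dz":0.085,"rx":0,"ry":0,"rz":0},{"grip":100,"dx":0,"dy":0.0007,"dz":0.085,"rx":0,"ry":0,"rz":0},{"grip":100,"dx":0,"dy":0.0007,"dz":0.085,"rx":0,"ry":0,"rz":0},{"grip":100,"dx":0,"dy":0.0007,"dz":0.085,"rx":0,"ry":0,"rz":0},{"grip":100,"dx":0,"dy":0.0007,"dz":0.03,"rx":0,"ry":0,"rz":0},{"grip":100,"dx":0,"dy":0.0007,"dz":-0.02,"rx":0,"ry":0,"rz":0}]}}

```text
clock: 17.02
eef_pos: [0.6169, 0.0567, 0.1204]
ee_rot: [-3.141, -0.0, 1.682]
ft_force: [1.6, -0.2, -0.2]
gripper_width: 0.0854
grip_force: 0.0
```

{"method": "step_arm", "body": {"motion": [{"grip":100,"dx":0,"dy":0,"dz":0,"rx":0,"ry":0,"rz":0}]}}

```text
clock: 17.15
eef_pos: [0.6202, 0.0566, 0.1235]
ee_rot: [3.134, 0.001, 1.682]
ft_force: [0.1, -0.0, -0.9]
gripper_width: 0.0855
grip_force: 0.0
```

```bash
python3 - <<'E'
from h import *
go(474,-332,120,19)
p,d=eyes.capture('wrist'); i=eyes.camera_info('wrist'); W=cloud(i,d)*1000
n=(d>0)&(abs(W[:,:,0]-617)<45)&(abs(W[:,:,1]-56)<40)&(p[:,:,0]>p[:,:,2]+20.0)
q=W[n&(W[:,:,2]>60)]; print('knob',rect(q/1000),np.percentile(q[:,2],[50,98])); q=W[n&(W[:,:,2]>12)&(W[:,:,2]<40)]; print('foot',rect(q/1000),np.percentile(q[:,2],[2,50,98]))
E
```

```text
t 17.15 pos [620.2  56.6 123.5] yaw 96.4 w 0.0855 j6 82.0
d [-0.37   -0.1885  0.0035]
rz 167.4 j6 -144
rz -12.6 j6 36
knob (array([615.1,  56.3]), array([24. , 23.8]), 49.9) [76.68446381 79.93914615]
foot (array([615.7,  52.4]), array([57.7, 30. ]), 6.6) [15.90348169 21.58853639 30.14835001]
```

{"method": "step_arm", "body": {"motion": [{"grip":100,"dx":-0.37,"dy":-0.1855,"dz":0,"rx":0,"ry":0,"rz":-12.6},{"grip":100,"dx":-0.37,"dy":-0.1855,"dz":0,"rx":0,"ry":0,"rz":-12.6},{"grip":100,"dx":-0.37,"dy":-0.1855,"dz":0,"rx":0,"ry":0,"rz":-12.6},{"grip":100,"dx":-0.37,"dy":-0.1855,"dz":0,"rx":0,"ry":0,"rz":-12.6},{"grip":100,"dx":-0.37,"dy":-0.1855,"dz":0,"rx":0,"ry":0,"rz":-12.6},{"grip":100,"dx":-0.37,"dy":-0.1855,"dz":0,"rx":0,"ry":0,"rz":-12.6},{"grip":100,"dx":-0.37,"dy":-0.1855,"dz":0,"rx":0,"ry":0,"rz":-12.6},{"grip":100,"dx":-0.37,"dy":-0.1855,"dz":0,"rx":0,"ry":0,"rz":-12.6},{"grip":100,"dx":-0.37,"dy":-0.1855,"dz":0,"rx":0,"ry":0,"rz":-12.6}]}}

```text
clock: 18.32
eef_pos: [0.4734, -0.3306, 0.1181]
ee_rot: [-3.141, -0.002, 1.902]
ft_force: [0.6, 0.9, 0.7]
gripper_width: 0.0857
grip_force: 0.0
```

```bash
python3 - <<'E'
from h import *
go(474,-332,1,19)
p,d=eyes.capture('wrist'); i=eyes.camera_info('wrist'); W=cloud(i,d)*1000
n=(d>0)&(abs(W[:,:,0]-474)<40)&(abs(W[:,:,1]+332)<40)
for lo,hi in((85,110),(66,80),(55,64)):
    q=W[n&(W[:,:,2]>lo)&(W[:,:,2]<hi)]
    if len(q)>5: print(lo,len(q),rect(q/1000),q.max(0).round(0))
cv2.imwrite('pics/w7.png',p[:,:,::-1])
E
```

```text
t 18.32 pos [ 473.4 -330.6  118.1] yaw 109.0 w 0.0857 j6 29.0
d [-1.500e-03  1.000e-04  1.171e-01]
rz 180.0 j6 -144
rz -0.0 j6 36
85 613 (array([ 474.8, -333.6]), array([12.7, 12.7]), -8.9) [ 481. -327.  104.]
66 824 (array([ 474.4, -332.2]), array([23.1, 19.8]), 20.2) [ 486. -322.   80.]
55 868 (array([ 474.1, -331.9]), array([32.3, 28.4]), 17.7) [ 491. -318.   64.]
```

View pics/w7.png

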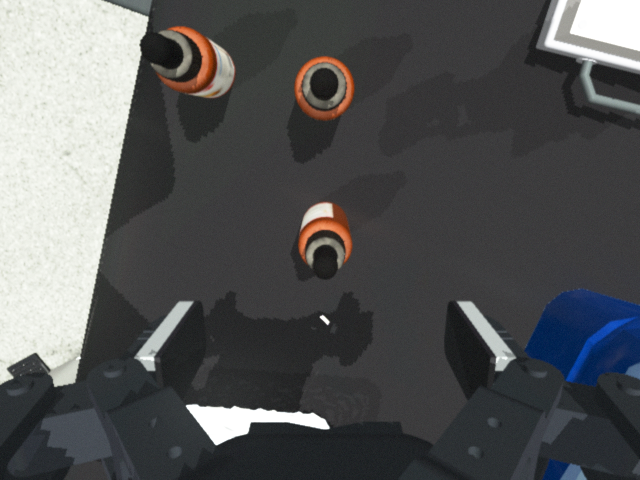

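The wrist view shows the chosen bottle at (325,240), centred between the fingers with nothing standing beyond it to the right. The other two bottles at (325,85) and (180,55) are clear.

{"method": "step_arm", "body": {"motion": [{"grip":100,"dx":-0.002,"dy":0.0003,"dz":0.05,"rx":0,"ry":0,"rz":0},{"grip":100,"dx":-0.002,"dy":0.0003,"dz":0.09,"rx":0,"ry":0,"rz":0},{"grip":100,"dx":-0.002,"dy":0.0003,"dz":0.115,"rx":0,"ry":0,"rz":0},{"grip":100,"dx":-0.002,"dy":0.0003,"dz":0.115,"rx":0,"ry":0,"rz":0},{"grip":15,"dx":-0.002,"dy":0.0003,"dz":0.115,"rx":0,"ry":0,"rz":0},{"grip":15,"dx":-0.002,"dy":0.0003,"dz":0.115,"rx":0,"ry":0,"rz":0},{"grip":15,"dx":-0.002,"dy":0.0003,"dz":0.115,"rx":0,"ry":0,"rz":0},{"grip":15,"dx":-0.002,"dy":0.0003,"dz":0.115,"rx":0,"ry":0,"rz":0},{"grip":15,"dx":-0.002,"dy":0.0003,"dz":0.115,"rx":0,"ry":0,"rz":0},{"grip":15,"dx":-0.002,"dy":0.0003,"dz":0.115,"rx":0,"ry":0,"rz":0}]}}

```text
clock: 19.62
eef_pos: [0.4754, -0.334, 0.0054]
ee_rot: [3.141, 0.002, 1.902]
ft_force: [-1.4, 1.0, 7.5]
gripper_width: 0.0305
grip_force: 58.9
```

```bash
python3 -c "
from h import *
go(636.8,-118.4,110,19)"
```

```text
t 19.62 pos [ 475.4 -334.     5.4] yaw 109.0 w 0.0305 j6 29.0
d [ 0.1515  0.2227 -0.1046]
rz 180.0 j6 -120
rz -0.0 j6 60
```

The opening reads 30.5 mm against 33 expected, so I'll check the grip before lifting.

```bash
python3 - <<'E'
from h import *
p,d=eyes.capture('side'); q,_=eyes.capture('wrist')
a=cv2.resize(p[95:215,330:450],(400,400),interpolation=cv2.INTER_CUBIC); b=cv2.resize(q[180:480,170:470],(400,400))
cv2.imwrite('pics/s8.png',np.hstack([a,b])[:,:,::-1])
i=eyes.camera_info('side'); W=cloud(i,d)*1000
n=(d>0)&(abs(W[:,:,0]-475)<50)&(abs(W[:,:,1]+333)<30)
for z in range(5,130,6):
    k=W[n&(W[:,:,2]>z)&(W[:,:,2]<=z+6)]
    if len(k): print(z,len(k),k[:,:2].min(0).round(0),k[:,:2].max(0).round(0))
E
```

```text
5 17 [ 475. -331.] [ 491. -314.]
11 9 [ 476. -329.] [ 491. -318.]
17 14 [ 474. -325.] [ 488. -313.]
23 16 [ 470. -324.] [ 489. -316.]
29 19 [ 470. -326.] [ 490. -315.]
35 18 [ 470. -325.] [ 495. -313.]
41 30 [ 449. -334.] [ 498. -314.]
47 35 [ 448. -340.] [ 500. -314.]
53 39 [ 448. -337.] [ 500. -313.]
59 65 [ 447. -347.] [ 501. -314.]
65 52 [ 447. -348.] [ 503. -313.]
71 53 [ 448. -346.] [ 503. -316.]
77 46 [ 442. -341.] [ 508. -312.]
83 68 [ 427. -348.] [ 516. -308.]
89 98 [ 426. -355.] [ 518. -304.]
95 73 [ 426. -358.] [ 521. -304.]
101 56 [ 425. -360.] [ 521. -305.]
107 60 [ 428. -358.] [ 524. -305.]
113 73 [ 426. -355.] [ 525. -304.]
119 59 [ 427. -345.] [ 525. -304.]
125 85 [ 426. -348.] [ 525. -304.]
```

View pics/s8.png

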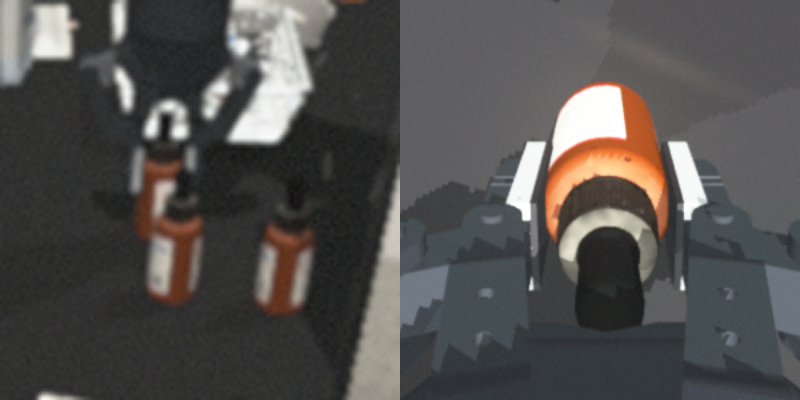

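The side view shows the fingers on the upper body of the bottle, which is upright, with the teat clear of the palm. I'll lift gently.

{"method": "step_arm", "body": {"motion": [{"grip":15,"dx":0,"dy":0,"dz":-0.02,"rx":0,"ry":0,"rz":0},{"grip":15,"dx":0,"dy":0,"dz":-0.055,"rx":0,"ry":0,"rz":0},{"grip":15,"dx":0,"dy":0,"dz":-0.09,"rx":0,"ry":0,"rz":0},{"grip":15,"dx":0,"dy":0,"dz":-0.11,"rx":0,"ry":0,"rz":0},{"grip":15,"dx":0,"dy":0,"dz":-0.11,"rx":0,"ry":0,"rz":0},{"grip":15,"dx":0,"dy":0,"dz":-0.11,"rx":0,"ry":0,"rz":0}]}}

```text
clock: 20.48
eef_pos: [0.4745, -0.3331, 0.1134]
ee_rot: [-3.141, -0.001, 1.902]
ft_force: [-0.0, 0.4, -0.9]
gripper_width: 0.0301
grip_force: 59.6
```

```bash
cat > b.py <<'E'
from h import *
s=robot.state(); e=s['eef_pos']*1000
p,d=eyes.capture('wrist'); i=eyes.camera_info('wrist'); W=cloud(i,d)*1000
n=(d>0)&(abs(W[:,:,0]-e[0])<40)&(abs(W[:,:,1]-e[1])<40)&(p[:,:,0].astype(int)>p[:,:,2]+60)
q=W[n]; print('tcp',e.round(1),s['grip_force'],'orange',len(q),np.percentile(q,[1,50,99],axis=0).round(0).tolist())
for z in np.arange(20,180,12):
    k=q[(q[:,2]>z)&(q[:,2]<=z+12)]
    if len(k)>30: print(z,len(k),(k.mean(0)-e).round(1),k.min(0).round(0),k.max(0).round(0))
E
python3 b.py; python3 -c "
from h import *
go(636.8,-118.4,112,19)"
```

```text
tcp [ 474.5 -333.1  113.4] 59.57206039689481 orange 6969 [[451.0, -342.0, 113.0], [469.0, -320.0, 164.0], [491.0, -316.0, 185.0]]
104 155 [-3.9 13.7 -0.1] [ 458. -328.  111.] [ 486. -317.  116.]
116 454 [-4.1 13.8  9.2] [ 458. -327.  116.] [ 487. -317.  128.]
128 614 [-4.5 13.7 20.9] [ 458. -328.  128.] [ 487. -316.  140.]
140 807 [-4.9 13.4 33. ] [ 451. -330.  140.] [ 491. -316.  152.]
152 1397 [-4.6 12.7 45. ] [ 450. -332.  152.] [ 491. -315.  164.]
164 3024 [-3.6  8.9 55.3] [ 450. -345.  164.] [ 491. -315.  176.]
176 445 [-5.7  8.9 67.5] [ 450. -349.  176.] [ 494. -315.  185.]
t 20.52 pos [ 474.3 -332.9  113.1] yaw 109.0 w 0.0305 j6 29.0
d [0.15   0.2234 0.0011]
rz 180.0 j6 -120
rz -0.0 j6 60
```

{"method": "step_arm", "body": {"motion": [{"grip":15,"dx":0.025,"dy":0.037,"dz":0,"rx":0,"ry":0,"rz":0},{"grip":15,"dx":0.055,"dy":0.082,"dz":0,"rx":0,"ry":0,"rz":0},{"grip":15,"dx":0.085,"dy":0.127,"dz":0,"rx":0,"ry":0,"rz":0},{"grip":15,"dx":0.115,"dy":0.172,"dz":0,"rx":0,"ry":0,"rz":0},{"grip":15,"dx":0.137,"dy":0.204,"dz":0,"rx":0,"ry":0,"rz":0},{"grip":15,"dx":0.15,"dy":0.2234,"dz":0,"rx":0,"ry":0,"rz":0},{"grip":15,"dx":0.15,"dy":0.2234,"dz":0,"rx":0,"ry":0,"rz":0},{"grip":15,"dx":0.15,"dy":0.2234,"dz":0,"rx":0,"ry":0,"rz":0}]}}

```text
clock: 21.52
eef_pos: [0.6366, -0.1198, 0.1137]
ee_rot: [-3.141, -0.0, 1.901]
ft_force: [-0.3, -0.7, -1.2]
gripper_width: 0.0298
grip_force: 59.6
```

```bash
python3 b.py; python3 -c "
from h import *
go(636.8,-118.4,13,19)"
```

```text
tcp [ 636.6 -119.8  113.7] 59.64221316156909 orange 9152 [[597.0, -158.0, 23.0], [627.0, -107.0, 25.0], [676.0, -80.0, 171.0]]
20 6286 [ -5.   11.2 -89.3] [ 597. -160.   20.] [677. -80.  28.]
32 1108 [ -2.1   9.6 -75.6] [ 609. -141.   36.] [665. -91.  41.]
152 55 [-6.8 14.4 47.4] [ 624. -110.  159.] [ 636. -103.  163.]
164 1702 [-4.2  9.4 56. ] [ 621. -128.  166.] [ 648. -104.  173.]
t 21.57 pos [ 636.6 -120.1  113.9] yaw 108.9 w 0.0308 j6 54.0
d [0.0016 0.0007 0.1009]
rz 179.9 j6 -120
rz -0.1 j6 60
```

{"method": "step_arm", "body": {"motion": [{"grip":15,"dx":0.0016,"dy":0.0007,"dz":0.04,"rx":0,"ry":0,"rz":0},{"grip":15,"dx":0.0016,"dy":0.0007,"dz":0.07,"rx":0,"ry":0,"rz":0},{"grip":15,"dx":0.0016,"dy":0.0007,"dz":0.09,"rx":0,"ry":0,"rz":0},{"grip":15,"dx":0.0016,"dy":0.0007,"dz":0.0995,"rx":0,"ry":0,"rz":0},{"grip":15,"dx":0.0016,"dy":0.0007,"dz":0.0995,"rx":0,"ry":0,"rz":0}]}}

```text
clock: 22.2
eef_pos: [0.637, -0.1178, 0.0146]
ee_rot: [-3.141, -0.0, 1.901]
ft_force: [-0.5, -0.8, -0.2]
gripper_width: 0.0307
grip_force: 59.6
```

```bash
python3 - <<'E'
from h import *
go(636.8,-118.4,13,19); print(robot.state()['ft_force'])
p,d=eyes.capture('side'); q,_=eyes.capture('wrist')
a=cv2.resize(p[130:250,230:350],(400,400),interpolation=cv2.INTER_CUBIC); b=cv2.resize(q[180:480,170:470],(400,400))
cv2.imwrite('pics/s9.png',np.hstack([a,b])[:,:,::-1])
E
```

```text
t 22.2 pos [ 637.  -117.8   14.6] yaw 108.9 w 0.0307 j6 54.0
d [-0.0005 -0.0004  0.0016]
rz 179.9 j6 -120
rz -0.1 j6 60
[-0.49837908 -0.83953074 -0.19401911]
```

View pics/s9.png

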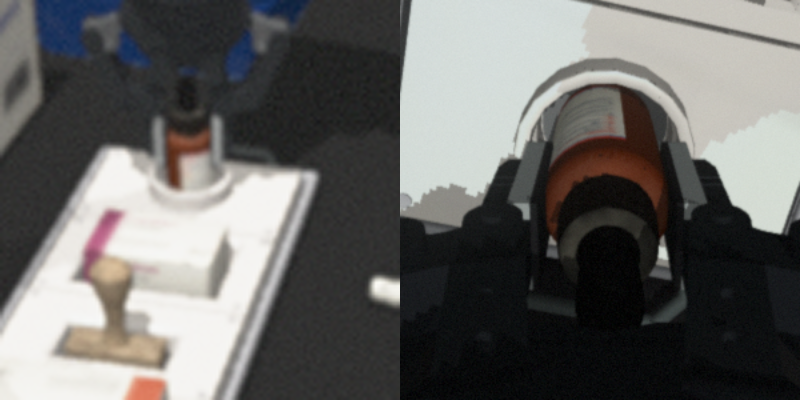

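Both views show the bottle inside the collar, upright and not touching. I'll lower 1.6 mm more and release.

{"method": "step_arm", "body": {"motion": [{"grip":15,"dx":0,"dy":0,"dz":0.0017,"rx":0,"ry":0,"rz":0},{"grip":15,"dx":0,"dy":0,"dz":0.0017,"rx":0,"ry":0,"rz":0},{"grip":60,"dx":0,"dy":0,"dz":0.0017,"rx":0,"ry":0,"rz":0},{"grip":90,"dx":0,"dy":0,"dz":0.0017,"rx":0,"ry":0,"rz":0},{"grip":90,"dx":0,"dy":0,"dz":0.0017,"rx":0,"ry":0,"rz":0},{"grip":90,"dx":0,"dy":0,"dz":0.0017,"rx":0,"ry":0,"rz":0},{"grip":90,"dx":0,"dy":0,"dz":-0.04,"rx":0,"ry":0,"rz":0},{"grip":100,"dx":0,"dy":0,"dz":-0.09,"rx":0,"ry":0,"rz":0},{"grip":100,"dx":0,"dy":0,"dz":-0.125,"rx":0,"ry":0,"rz":0},{"grip":100,"dx":0,"dy":0,"dz":-0.125,"rx":0,"ry":0,"rz":0}]}}

```text
clock: 23.55
eef_pos: [0.6395, -0.1178, 0.1429]
ee_rot: [3.137, 0.003, 1.902]
ft_force: [0.9, 0.6, -0.4]
gripper_width: 0.0853
grip_force: 0.0
```

{"method": "step_arm", "body": {"motion": [{"grip":100,"dx":0,"dy":0,"dz":0,"rx":0,"ry":0,"rz":0},{"grip":100,"dx":0,"dy":0,"dz":0,"rx":0,"ry":0,"rz":0}]}}

```text
clock: 23.8
eef_pos: [0.6366, -0.1169, 0.1382]
ee_rot: [-3.14, -0.001, 1.902]
ft_force: [-0.4, 0.2, -0.3]
gripper_width: 0.0856
grip_force: 0.0
```

```bash
python3 - <<'E'
from h import *
go(481,379.3,120,6.4)
p,d=eyes.capture('wrist'); i=eyes.camera_info('wrist'); W=cloud(i,d)*1000
n=(d>0)&(abs(W[:,:,0]-637)<40)&(abs(W[:,:,1]+118)<40)
for lo,hi in((90,125),(72,86),(60,69),(34,42)):
    q=W[n&(W[:,:,2]>lo)&(W[:,:,2]<hi)]
    if len(q)>5: print(lo,len(q),rect(q/1000),q.max(0).round(0))
E
```

```text
t 23.8 pos [ 636.6 -116.9  138.2] yaw 109.0 w 0.0856 j6 54.0
d [0.5199 0.0142 0.0182]
rz -167.4 j6 -58
rz 12.6 j6 122
90 551 (array([ 636.6, -117.6]), array([12.8, 12.5]), 45.5) [ 643. -111.  111.]
72 688 (array([ 636.4, -116.2]), array([23.4, 20.1]), 20.7) [ 648. -106.   86.]
60 640 (array([ 636.2, -116.3]), array([32.7, 29.3]), 17.2) [ 653. -101.   69.]
34 1415 (array([ 636.6, -117.9]), array([55.7, 54.1]), 18.4) [665. -91.  42.]
```

The bottle stands upright in its well with its top at about 110 mm. Now for the vial.

{"method": "step_arm", "body": {"motion": [{"grip":100,"dx":0.52,"dy":0.0142,"dz":0.018,"rx":0,"ry":0,"rz":0},{"grip":100,"dx":0.52,"dy":0.0142,"dz":0.018,"rx":0,"ry":0,"rz":0},{"grip":100,"dx":0.52,"dy":0.0142,"dz":0.018,"rx":0,"ry":0,"rz":0},{"grip":100,"dx":0.52,"dy":0.0142,"dz":0.018,"rx":0,"ry":0,"rz":0},{"grip":100,"dx":0.52,"dy":0.0142,"dz":0.018,"rx":0,"ry":0,"rz":0},{"grip":100,"dx":0.52,"dy":0.0142,"dz":0.018,"rx":0,"ry":0,"rz":0},{"grip":100,"dx":0.52,"dy":0.0142,"dz":0.018,"rx":0,"ry":0,"rz":0},{"grip":100,"dx":0.52,"dy":0.0142,"dz":0.018,"rx":0,"ry":0,"rz":0},{"grip":100,"dx":0.52,"dy":0.0142,"dz":0.018,"rx":0,"ry":0,"rz":0},{"grip":100,"dx":0.52,"dy":0.0142,"dz":0.018,"rx":0,"ry":0,"rz":0}]}}

```text
clock: 25.1
eef_pos: [0.4811, 0.3798, 0.1208]
ee_rot: [-3.14, 0.001, 1.904]
ft_force: [0.4, -1.0, -0.0]
gripper_width: 0.0855
grip_force: 0.0
```

{"method": "step_arm", "body": {"motion": [{"grip":100,"dx":0,"dy":0,"dz":0.05,"rx":0,"ry":0,"rz":0},{"grip":100,"dx":0,"dy":0,"dz":0.05,"rx":0,"ry":0,"rz":0},{"grip":100,"dx":0,"dy":0,"dz":0.05,"rx":0,"ry":0,"rz":0}]}}

```text
clock: 25.48
eef_pos: [0.4828, 0.3783, 0.0728]
ee_rot: [3.141, 0.0, 1.9]
ft_force: [0.1, 0.3, 0.5]
gripper_width: 0.0856
grip_force: 0.0
```

```bash
python3 - <<'E'
from h import *
p,d=eyes.capture('wrist'); i=eyes.camera_info('wrist'); W=cloud(i,d)*1000
n=(d>0)&(abs(W[:,:,0]-481)<30)&(abs(W[:,:,1]-379)<30)
for lo,hi in((43,55),(15,38)):
    q=W[n&(W[:,:,2]>lo)&(W[:,:,2]<hi)]
    if len(q)>5: print(lo,len(q),rect(q/1000),q.max(0).round(0)); c=q[:,:2].mean(0) if lo==43 else c
go(481,379.3,-16,19)
E
```

```text
43 1098 (array([481.5, 380.2]), array([19.6, 19.3]), -69.9) [492. 390.  50.]
15 570 (array([480.2, 384.3]), array([21.7, 13.4]), 20.3) [493. 391.  37.]
t 25.52 pos [483.2 378.8  73.4] yaw 108.9 w 0.0852 j6 102.0
d [ 0.0012 -0.0019  0.0894]
rz 179.9 j6 -71
rz -0.1 j6 109
```

{"method": "step_arm", "body": {"motion": [{"grip":100,"dx":0.0017,"dy":-0.0015,"dz":0.05,"rx":0,"ry":0,"rz":0},{"grip":100,"dx":0.0017,"dy":-0.0015,"dz":0.089,"rx":0,"ry":0,"rz":0},{"grip":100,"dx":0.0017,"dy":-0.0015,"dz":0.089,"rx":0,"ry":0,"rz":0},{"grip":10,"dx":0.0017,"dy":-0.0015,"dz":0.089,"rx":0,"ry":0,"rz":0},{"grip":10,"dx":0.0017,"dy":-0.0015,"dz":0.089,"rx":0,"ry":0,"rz":0},{"grip":10,"dx":0.0017,"dy":-0.0015,"dz":0.089,"rx":0,"ry":0,"rz":0},{"grip":10,"dx":0.0017,"dy":-0.0015,"dz":0.089,"rx":0,"ry":0,"rz":0},{"grip":10,"dx":0.0017,"dy":-0.0015,"dz":0.089,"rx":0,"ry":0,"rz":0},{"grip":10,"dx":0.0017,"dy":-0.0015,"dz":0.089,"rx":0,"ry":0,"rz":0},{"grip":10,"dx":0.0017,"dy":-0.0015,"dz":0.089,"rx":0,"ry":0,"rz":0}]}}

```text
clock: 26.78
eef_pos: [0.4805, 0.3807, -0.0161]
ee_rot: [3.14, -0.0, 1.902]
ft_force: [-2.5, -1.4, 8.8]
gripper_width: 0.0203
grip_force: 58.4
```

```bash
python3 - <<'E'
from h import *
go(597.6,231.4,80,19)
p,d=eyes.capture('side'); q,_=eyes.capture('wrist')
a=cv2.resize(p[290:430,200:340],(400,400),interpolation=cv2.INTER_CUBIC); b=cv2.resize(q[180:480,170:470],(400,400))
cv2.imwrite('pics/s10.png',np.hstack([a,b])[:,:,::-1])
E
```

```text
t 26.77 pos [480.5 380.7 -16.1] yaw 109.0 w 0.0203 j6 103.0
d [-0.1792  0.0622 -0.0961]
rz 180.0 j6 -88
rz -0.0 j6 92
```

View pics/s10.png

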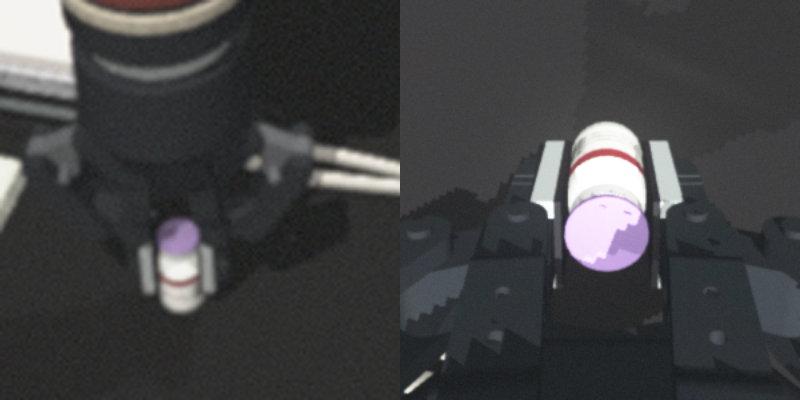

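The vial is held upright between the pads, with its purple cap at (605,235) in the right half of the view. I'll lift gently and carry it to its well.

{"method": "step_arm", "body": {"motion": [{"grip":10,"dx":0,"dy":0,"dz":-0.02,"rx":0,"ry":0,"rz":0},{"grip":10,"dx":0,"dy":0,"dz":-0.055,"rx":0,"ry":0,"rz":0},{"grip":10,"dx":0,"dy":0,"dz":-0.085,"rx":0,"ry":0,"rz":0},{"grip":10,"dx":-0.02,"dy":0.007,"dz":-0.096,"rx":0,"ry":0,"rz":0},{"grip":10,"dx":-0.06,"dy":0.021,"dz":-0.096,"rx":0,"ry":0,"rz":0},{"grip":10,"dx":-0.11,"dy":0.038,"dz":-0.096,"rx":0,"ry":0,"rz":0},{"grip":10,"dx":-0.155,"dy":0.054,"dz":-0.096,"rx":0,"ry":0,"rz":0},{"grip":10,"dx":-0.1792,"dy":0.0622,"dz":-0.096,"rx":0,"ry":0,"rz":0},{"grip":10,"dx":-0.1792,"dy":0.0622,"dz":-0.096,"rx":0,"ry":0,"rz":0},{"grip":10,"dx":-0.1792,"dy":0.0622,"dz":-0.096,"rx":0,"ry":0,"rz":0}]}}

```text
clock: 28.12
eef_pos: [0.5962, 0.2314, 0.0783]
ee_rot: [-3.141, -0.0, 1.902]
ft_force: [0.3, -0.2, -1.1]
gripper_width: 0.0202
grip_force: 58.7
```

```bash
python3 - <<'E'
from h import *
go(597.6,231.4,-8,19)
p,d=eyes.capture('wrist'); i=eyes.camera_info('wrist'); W=cloud(i,d)*1000
h=cv2.cvtColor(p,cv2.COLOR_RGB2HSV); m=(d>0)&(h[:,:,0]>115)&(h[:,:,0]<160)&(h[:,:,1]>40)&(abs(W[:,:,0]-597)<30)&(abs(W[:,:,1]-231)<30)&(W[:,:,2]>90)
q=W[m]; print('cap',len(q),rect(q/1000),np.percentile(q[:,2],[5,50,95]).round(0)); q=q[q[:,2]>np.percentile(q[:,2],50)-4]; A=np.c_[q[:,:2]-q[:,:2].mean(0),np.ones(len(q))]; print('cap tilt',np.degrees(np.linalg.lstsq(A,q[:,2],rcond=None)[0][:2]).round(1), 'world x,y')
cv2.imwrite('pics/w11.png',p[:,:,::-1])
E
```

```text
t 28.12 pos [596.2 231.4  78.3] yaw 109.0 w 0.0202 j6 86.0
d [-0.0004  0.0013  0.0863]
rz 180.0 j6 -88
rz -0.0 j6 92
cap 6124 (array([595.7, 237.2]), array([71.7, 32.8]), 20.1) [142. 158. 205.]
cap tilt [-41.   85.5] world x,y
```

View pics/w11.png

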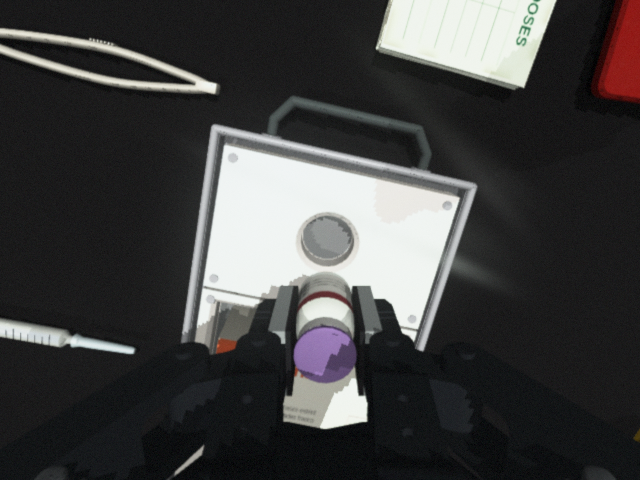

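The wrist view shows the vial held upright, lined up with the well at (327,240). I'll lower it into the well and check before releasing.

{"method": "step_arm", "body": {"motion": [{"grip":10,"dx":0,"dy":0.0013,"dz":0.03,"rx":0,"ry":0,"rz":0},{"grip":10,"dx":0,"dy":0.0013,"dz":0.055,"rx":0,"ry":0,"rz":0},{"grip":10,"dx":0,"dy":0.0013,"dz":0.075,"rx":0,"ry":0,"rz":0},{"grip":10,"dx":0,"dy":0.0013,"dz":0.086,"rx":0,"ry":0,"rz":0},{"grip":10,"dx":0,"dy":0.0013,"dz":0.086,"rx":0,"ry":0,"rz":0},{"grip":10,"dx":0,"dy":0.0013,"dz":0.086,"rx":0,"ry":0,"rz":0}]}}

```text
clock: 28.92
eef_pos: [0.5983, 0.232, -0.0069]
ee_rot: [3.141, 0.0, 1.903]
ft_force: [0.3, 0.2, -0.0]
gripper_width: 0.0199
grip_force: 58.9
```

```bash
python3 - <<'E'
from h import *
go(597.6,231.4,-8.5,19)
p,d=eyes.capture('side'); q,_=eyes.capture('wrist')
a=cv2.resize(p[220:340,175:295],(400,400),interpolation=cv2.INTER_CUBIC); b=cv2.resize(q[180:480,170:470],(400,400))
cv2.imwrite('pics/s12.png',np.hstack([a,b])[:,:,::-1])
E
```

```text
t 28.93 pos [598.3 232.   -6.9] yaw 109.0 w 0.0199 j6 86.0
d [-0.0004 -0.0009  0.0016]
rz -180.0 j6 -88
rz 0.0 j6 92
```

View pics/s12.png

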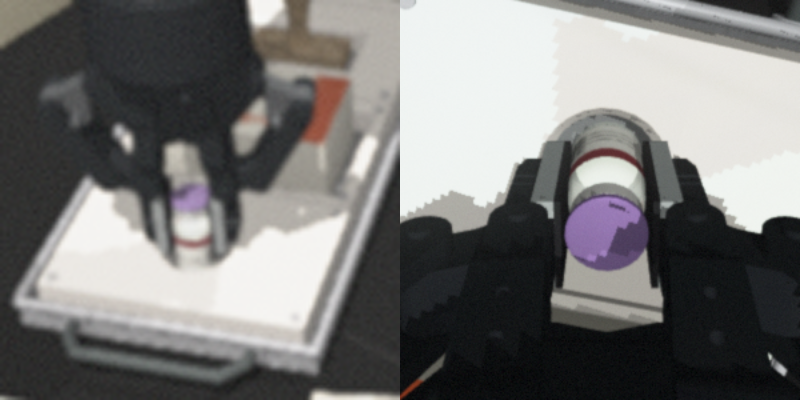

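The vial is inside its well, upright and without contact. I'll lower 1.5 mm more, release and back away.

{"method": "step_arm", "body": {"motion": [{"grip":10,"dx":0,"dy":0,"dz":0.0016,"rx":0,"ry":0,"rz":0},{"grip":10,"dx":0,"dy":0,"dz":0.0016,"rx":0,"ry":0,"rz":0},{"grip":50,"dx":0,"dy":0,"dz":0.0016,"rx":0,"ry":0,"rz":0},{"grip":80,"dx":0,"dy":0,"dz":0.0016,"rx":0,"ry":0,"rz":0},{"grip":80,"dx":0,"dy":0,"dz":0.0016,"rx":0,"ry":0,"rz":0},{"grip":80,"dx":0,"dy":0,"dz":-0.03,"rx":0,"ry":0,"rz":0},{"grip":100,"dx":0,"dy":0,"dz":-0.08,"rx":0,"ry":0,"rz":0},{"grip":100,"dx":0,"dy":0,"dz":-0.13,"rx":0,"ry":0,"rz":0},{"grip":100,"dx":0,"dy":0,"dz":-0.17,"rx":0,"ry":0,"rz":0}]}}

```text
clock: 30.15
eef_pos: [0.5986, 0.2315, 0.1649]
ee_rot: [3.14, 0.0, 1.902]
ft_force: [0.1, 0.1, -0.1]
gripper_width: 0.0855
grip_force: 0.0
```

{"method": "step_arm", "body": {"motion": [{"grip":100,"dx":0.25,"dy":-0.1,"dz":0,"rx":0,"ry":0,"rz":0},{"grip":100,"dx":0.25,"dy":-0.1,"dz":0,"rx":0,"ry":0,"rz":0},{"grip":100,"dx":0.25,"dy":-0.1,"dz":0,"rx":0,"ry":0,"rz":0},{"grip":100,"dx":0.25,"dy":-0.1,"dz":0,"rx":0,"ry":0,"rz":0},{"grip":100,"dx":0.25,"dy":-0.1,"dz":0,"rx":0,"ry":0,"rz":0},{"grip":100,"dx":0.25,"dy":-0.1,"dz":0,"rx":0,"ry":0,"rz":0}]}}

```text
clock: 30.9
eef_pos: [0.4217, 0.4361, 0.1626]
ee_rot: [-3.142, 0.0, 1.904]
ft_force: [0.8, -0.5, 0.1]
gripper_width: 0.0855
grip_force: 0.0
```

```bash
python3 - <<'E'
from h import *
p,d=eyes.capture('top'); q,_=eyes.capture('side')
a=cv2.resize(p[120:250,190:450],(780,390))
b=cv2.resize(q[160:340,170:350],(200,200))
cv2.imwrite('pics/t13.png',a[:,:,::-1])
i=eyes.camera_info('top'); W=cloud(i,d)*1000
for n,x,y,z in(('vial',597.6,231.4,54),('needle',607.4,144,50),('stamp',617.2,56.5,81),('plaster',627,-31,43),('dropper',636.8,-118.4,109)):
    m=(d>0)&(abs(W[:,:,0]-x)<62)&(abs(W[:,:,1]-y)<42)&(W[:,:,2]>z-7)&(W[:,:,2]<z+12); k=W[m]; print(n,len(k),rect(k/1000),'top',np.percentile(k[:,2],[5,50,95]).round(0),'want',z)
E
```

```text
vial 71 (array([598.7, 230.5]), array([19.2, 18.4]), -88.1) top [50. 54. 57.] want 54
needle 1391 (array([609.4, 144.7]), array([105.5,  58.3]), 6.9) top [46. 49. 53.] want 50
stamp 98 (array([616.2,  56.2]), array([22.5, 20.8]), -89.6) top [75. 79. 82.] want 81
plaster 928 (array([625.4, -30. ]), array([83.8, 50.4]), 5.9) top [39. 43. 47.] want 43
dropper 29 (array([ 635.6, -116.6]), array([12.4,  9.5]), 12.4) top [102. 105. 110.] want 109
```

View pics/t13.png

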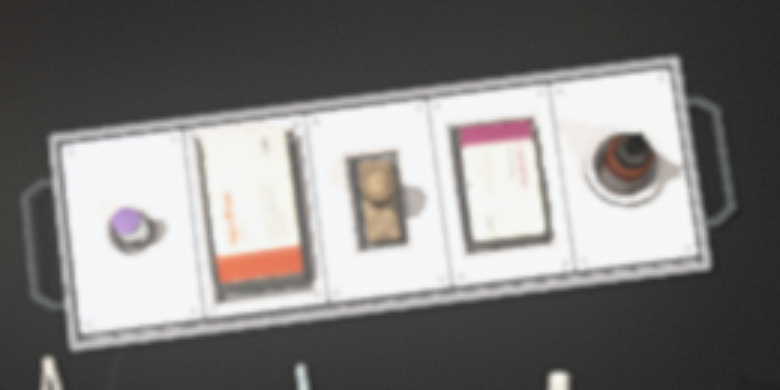

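All five things sit upright in their matching recesses: vial (130,228), needle carton (255,210), stamp (378,200), plaster carton (500,185) and dropper bottle (628,165). Their top heights come within about 4 mm of what's expected when seated on the recess floors. I'm handing in.

```bash
python3 -c "
from station import robot
print(robot.hand_in())"
```

```text
the job is handed in; nothing more can be done
None
```

The job is handed in at about 31 s of the 109 s: the last images show both cartons, the stamp, the dropper bottle and the vial upright in their matching inserts, at the heights expected for seated on the recess floors.

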